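# Change the tunnel in a lidded mouse cage

## Task

Change the tunnel in the mouse cage. Lift the drinking bottle out of the cage lid and stand it in the bench bottle stand, then lift the wire lid off and set it down level on the bench pad; then put the amber tunnel from the cage into the blue tray, and only after that stand the red tunnel on the bedding in the middle of the cage, across it as the amber one was. At the end close the cage with its lid, the same way round and fully seated, and put the bottle back upright in the lid's cup; leave the blue-labelled wash bottle standing where it is.

Things in the scene. Friction and masses are not known exactly. Their poses are not given: they have to be found in the camera images.
- bottle_centre (a point): Drinking bottle: translucent white rigid cylinder, 60 mm across, 166 mm long with its cap, 0.19 kg, standing cap down in the lid's cup. This point: on its axis, half-way (ends 83 mm above and below; the thin spout below the cap touches nothing). z is its axis, up. In a cup the lower 80 mm are hidden: grip the body 40 to 60 mm above this point
- lid_grip (a point): Wire lid of the cage, 334x222 mm, 0.32 kg. This point: centre of its grey grip bar (14 mm in x, 76 in y, 18 high), 40 mm above the lid's underside; it balances there. x the long way, z up. Hopper at -x; bottle cup at x=+90 mm: bore 72, mouth 29 mm and floor 106 mm below this point (seated bottle's point: 23 mm below). Both reach 109 mm below it, 8 mm play in the cage; the lid stands on them
- used_tunnel_centre (a point): Amber (orange-brown) used tunnel: rigid tube, 50 mm outside, 90 mm long, on two foot rails, 53 mm high, 0.06 kg, with shavings stuck on. Stands on the bedding in the cage, seen through the lid's bars. This point: centre of the tube, 28 mm above its underside. y is the tube's axis, z up: grip it across x
- clean_tunnel_centre (a point): Red clean tunnel, shape as the amber one (tube 50 mm outside, 90 mm long, y along the tube, grip across x; this point at the tube's centre, 28 mm above its underside), 0.06 kg. Stands in the white tray (inside 86x122 mm, floor 3 mm thick, rim 22 mm high)
- cage: Clear yellowish mouse cage, fixed, with shavings and a white nest at -x. Origin: centre of its underside; x the long way (inside 300 mm), y across (inside 188), z up. Rim 166 mm up; bedding firm and flat, 31 mm up. Seated lid: axes as the cage's, grip bar centre over the origin, 206 mm up. Middle for the tunnel: x=12, y=0 mm, the tube along the cage's y
- bottle_stand: Bench stand for one drinking bottle, fixed: grey round cup on four steel posts and an 88 mm square foot. Origin: centre of its underside. Cup: inner diameter 72 mm, flared mouth 141 mm up, inner floor 64 mm up (a seated bottle's centre point is 147 mm up)
- pad: Bench pad, white with a blue edge, 350x240 mm, 2 mm thick, fixed flat on the worktop. Origin: centre of its underside; x the long way. The lid is set down in its middle, its long way along the pad's (grip bar centre then 111 mm up)
- wash_tray: Blue tray for used tunnels, fixed, 92 (x) x 128 (y) mm, inside 86x122, rim 22 mm high, floor 3 mm thick. Origin: centre of its underside. A tunnel stands in its middle with its tube along y
- wash_bottle: Loose squeeze wash bottle with a blue label and a curved white spout, 67 mm in diameter (95 mm over the spout), 204 mm high, standing upright on the bench. Origin at the centre of its underside. Leave it alone
Things that resemble listed ones, but are neither listed nor needed, are in the scene too. What is shaped like the part that bears bottle_centre but pink is not meant.

How it is judged:
By the outcome, as a careful person would: the job done as asked, in the order asked, and still so for the second after the job is handed in, with the robot touching nothing.
It also fails if it takes over 149 s, if anything falls off the work surface, if the arm or the gripper's body presses on something with over 40 N, if the wrist force passes 120 N, or if a joint passes its speed limit or range.

## Robot

A 6-joint arm with a two-finger parallel gripper is mounted at the origin on a cart in front of the work surface, level with it; the furniture and walls round the work are solid. World frame = base frame: x ahead of the robot, y to its left, z up, the work surface at z = 0. Lengths are in m, angles in degrees, forces in N, time in s.
With the tool pointing down it reaches from about 0.4 to 0.825 m from the base axis. Payload 7 kg.
Tool frame: the origin (TCP) lies midway between the tips of the shut fingers; the grasp point (between the pads) lies 19 mm behind it; z points along the fingers, y is the direction in which the jaws open and shut (so a half turn about z gives the same grasp; the last joint's range is limited). The gripper opens to 88 mm and grips with 3 to 60 N. Pads are 19 mm wide; open, the fingers measure 130 mm over their backs; the gripper's body (78 mm by 193 mm) begins 47 mm behind the grasp point.
Start: joints at [88.986, 20.546, 0.682, 0, -70.136, -16.507], TCP at [0.203, 0.644, 0.227] pointing down, gripper open.
Joint ranges: [-176.03, 176.03], [-82.01, 121.73], [-58.28, 71.71], [-173.87, 95.51], [-174.79, -0.11], [-173.66, 173.66]. Speed limits (degrees/s): [136.94, 136.94, 172.46, 180, 180, 180].

## Interface

Orientations are given as [roll, pitch, yaw] about the fixed x, y, z axes, in that order (R = Rz(yaw) Ry(pitch) Rx(roll)).
In Python, from plant import get_state, capture, close_job gives the robot as it stands.
- The arm moves only by the tool apply_moves, never from a script. Its argument "commands" is a list of rows, each an object with "grip": the opening, from 0 (shut) to 1 (fully open); "dp": the shift along the tool's x, y, z in mm, a list of three; "yaw": the turn about the tool's z in rad. A call has 1 to 12 rows; each row is the pose to reach, as a shift and turn from the pose commanded when the call began, along the tool's axes at that moment; what a row does not reach only later rows make up. A row lasts 1/8 s, in which the tool goes at most 62.5 mm and 10.7 degrees, less where a joint would pass 70% of its speed; a pose out of reach is approached as far as the arm can. A call with a gripper value outside its range is refused whole. The fingers move at their own pace and stop on an object; "newtons" is the grip in N (left out, the last holds). Time passes only in rows, so rows that repeat a pose let the fingers close. It gives the time, the measured TCP pose, the force and the opening at its end, in the units of the state.
- get_state(): the state, without advancing time (a new reading comes with each control period).
- capture(name): name is "scene" or "top" or "wrist"; returns a dict with "color" (400x640x3 uint8, red, green, blue), "camera_matrix" (3x3 intrinsics, pixels), "xyz" and "rotation" of the camera in the world; the wrist camera has in their place "T_tool_cam" (4x4, takes a point from camera to tool coordinates, whose origin is the TCP and whose axes are the flange's). Camera axes: x right, y up, looking along -z (the intrinsics and any distortion apply to the point x, -y, -z); pixel columns grow to the right and rows downward; lengths in m; the calibration is good to about 2 mm. A picture is of the moment at which its call begins: read the wrist's pose just before it. There is no depth.
- close_job(): hands the job in, once; it reports no verdict.
The state is a dict: "time_s": time; "joints": joint angles; "qd": joint speeds; "joint_torque": joint torques, N m; "tcp_pos": TCP position; "eef_rot": TCP orientation; "contact_force": force on the tool from outside, world axes, zero at the start; "moment": the same for the moment, N m; "gripper_width": finger opening in m.
Only numpy, scipy, OpenCV 4.12 (cv2) and the standard library are available. Lean on these libraries where they do the work, as an engineer would, in place of code of your own. Each camera call takes 0.05 s, during which the arm holds its last target.

## Working session

There is one attempt and no reset: what is moved stays moved. The work goes in short steps, Python scripts to look and compute and a tool call to move; the robot and the scene stay as the last step left them, time stands still between calls to the robot, and variables do not carry over. Pictures are saved under pics/ and viewed, and the job is handed in when it is done.

Besides the shell and the picture viewer there is one more tool, called after "Emit:" as name([rows], argument=value, ...), one row to a line, values as JSON. apply_moves: Moves the arm, as the interface text tells. Its arguments: {"type":"object","properties":{"commands":{"type":"array","items":{"type":"object","properties":{"grip":{"type":"number"},"dp":{"type":"array","items":{"type":"number"}},"yaw":{"type":"number"}}}},"newtons":{"type":"number"}},"required":["commands"]}

```bash
ls; mkdir -p pics
cat > h.py <<'E'
import numpy as np, cv2
from plant import get_state, capture, close_job
from scipy.spatial.transform import Rotation as R
def snap(n,f=None):
    s=get_state(); c=capture(n)
    if n=='wrist':
        T=np.eye(4);T[:3,:3]=R.from_euler('xyz',s['eef_rot'],degrees=True).as_matrix();T[:3,3]=s['tcp_pos']
        T=T@np.array(c['T_tool_cam']); c['xyz']=T[:3,3]; c['rotation']=T[:3,:3]
    c['xyz']=np.array(c['xyz']);c['rotation']=np.array(c['rotation']);c['K']=np.array(c['camera_matrix'])
    if f: cv2.imwrite('pics/'+f,c['color'][:,:,::-1])
    return c
def ray(c,u,v):
    k=c['K']; d=np.array([(u-k[0,2])/k[0,0],-(v-k[1,2])/k[1,1],-1.]); d=c['rotation']@d
    return c['xyz'],d/np.linalg.norm(d)
def onz(c,u,v,z):
    o,d=ray(c,u,v); return o+d*(z-o[2])/d[2]
def px(c,p):
    q=c['rotation'].T@(np.array(p)-c['xyz']); k=c['K']; return np.array([k[0,0]*q[0]/-q[2]+k[0,2], -k[1,1]*q[1]/-q[2]*1+k[1,2]]) 
def tri(rs):
    A=np.zeros((3,3));b=np.zeros(3)
    for o,d in rs:
        P=np.eye(3)-np.outer(d,d);A+=P;b+=P@o
    p=np.linalg.solve(A,b); return p,[np.linalg.norm(np.cross(p-o,d)) for o,d in rs]
E
python3 - <<'E'
from h import *
for n in ['scene','top','wrist']:
    c=snap(n,n+'0.png'); print(n,c.keys(),c['K'].tolist(),c['xyz'].round(3),c['rotation'].round(3).tolist())
print(get_state())
E
```

```text
pics
scene dict_keys(['color', 'camera_matrix', 'xyz', 'rotation', 'K']) [[366.54215465735587, 0.0, 323.6263353400981], [0.0, 366.54215465735587, 196.25583044812618], [0.0, 0.0, 1.0]] [1.056 0.362 1.04 ] [33.96, 0.431, 130.017]
top dict_keys(['color', 'camera_matrix', 'xyz', 'rotation', 'K']) [[409.6644950840704, 0.0, 314.39743685245156], [0.0, 409.6644950840704, 205.02056843606587], [0.0, 0.0, 1.0]] [ 0.374 -0.018  1.267] [9.114, -0.825, -91.653]
wrist dict_keys(['color', 'camera_matrix', 'T_tool_cam', 'xyz', 'rotation', 'K']) [[328.65938465099146, 0.0, 319.08173058969385], [0.0, 328.65938465099146, 197.58028843926846], [0.0, 0.0, 1.0]] [0.28  0.619 0.384] [[-0.302, 0.91, 0.283], [-0.953, -0.289, -0.088], [0.002, -0.297, 0.955]]
{'time_s': 0.15, 'joints': array([ 8.89865927e+01,  2.05828005e+01,  6.46060898e-01, -1.48714073e-02,
       -7.01366030e+01, -1.65069018e+01]), 'qd': array([-0.08588175, -0.10942176,  0.15249438,  0.14741077, -0.05233544,
       -0.07616391]), 'joint_torque': array([ 9.51079601e-04, -5.83278000e+01,  2.93288416e+01,  7.00106174e+00,
        8.79061787e-03, -1.11633506e-04]), 'tcp_pos': array([0.20311752, 0.64332251, 0.22583   ]), 'eef_rot': array([ 1.79925707e+02, -7.43507810e-03, -1.75253662e+01]), 'contact_force': array([ 0.69476356, -0.28704489,  0.09017339]), 'moment': array([ 0.06985212,  0.023349  , -0.00491918]), 'gripper_width': 0.08789649710621128}
```

Run:
```python
s=open('h.py').read()
s=s.replace("c['rotation']=np.array(c['rotation']);c['K']","c['rotation']=np.array(c['rotation'])\n    if c['rotation'].ndim==1: c['rotation']=R.from_euler('xyz',c['rotation'],degrees=True).as_matrix()\n    c['K']")
open('h.py','w').write(s)
```

```text
(no output)
```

View pics/scene0.png

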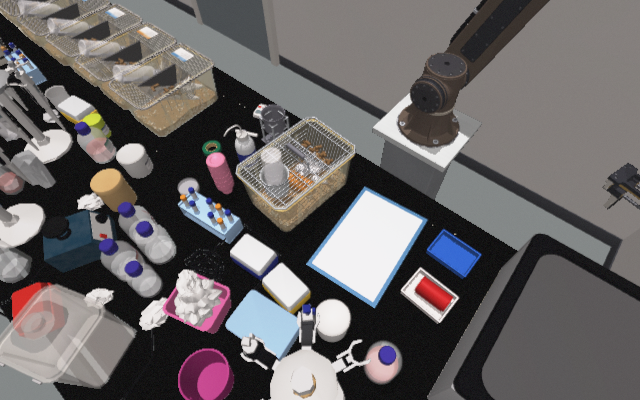

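View pics/top0.png

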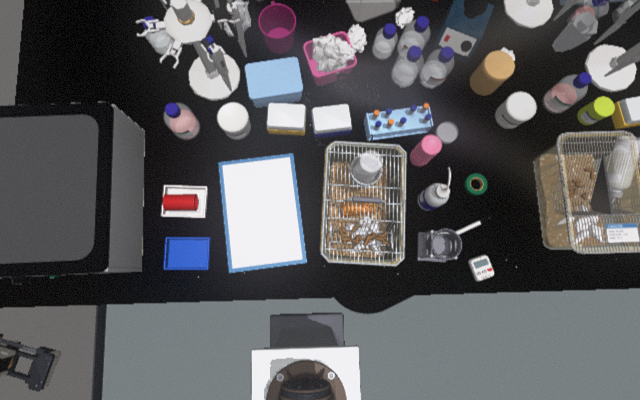

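View pics/wrist0.png

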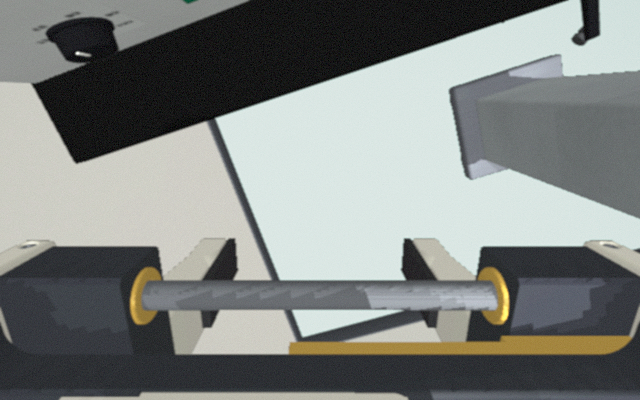

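Run:
```python
from h import *
c=snap('top'); i=c['color'][:,:,::-1]
cv2.imwrite('pics/topcrop.png',cv2.resize(i[130:290,300:500],None,fx=4,fy=3.75,interpolation=cv2.INTER_CUBIC))
s=snap('scene'); j=s['color'][:,:,::-1]
cv2.imwrite('pics/scrop.png',cv2.resize(j[95:235,190:370],None,fx=4.4,fy=4.2,interpolation=cv2.INTER_CUBIC))
for n,u,v in [('pad',219,164),('pad',295,154),('pad',306,261),('pad',230,272),('cab',145,105),('cab',145,275)]: print(n,onz(c,u,v,0).round(3))
for n,u,v in [('cab',145,105),('cab',145,275)]: print(n,onz(c,u,v,.4).round(3))
print(c['rotation'].round(3), onz(s,367,188,0),onz(c,443,243,0),onz(s,272,125,.07))
```

```text
pad [0.717 0.257 0.   ]
pad [0.744 0.015 0.   ]
pad [ 0.404 -0.011  0.   ]
pad [0.377 0.221 0.   ]
cab [ 0.92   0.497 -0.   ]
cab [0.376 0.478 0.   ]
cab [0.747 0.335 0.4  ]
cab [0.375 0.321 0.4  ]
[[-0.029  0.987 -0.158]
 [-0.999 -0.026  0.019]
 [ 0.014  0.158  0.987]] [ 0.40178389 -0.00082533  0.        ] [ 4.47095939e-01 -4.37013162e-01  2.22044605e-16] [ 0.43961052 -0.41273892  0.07      ]
```

View pics/topcrop.png

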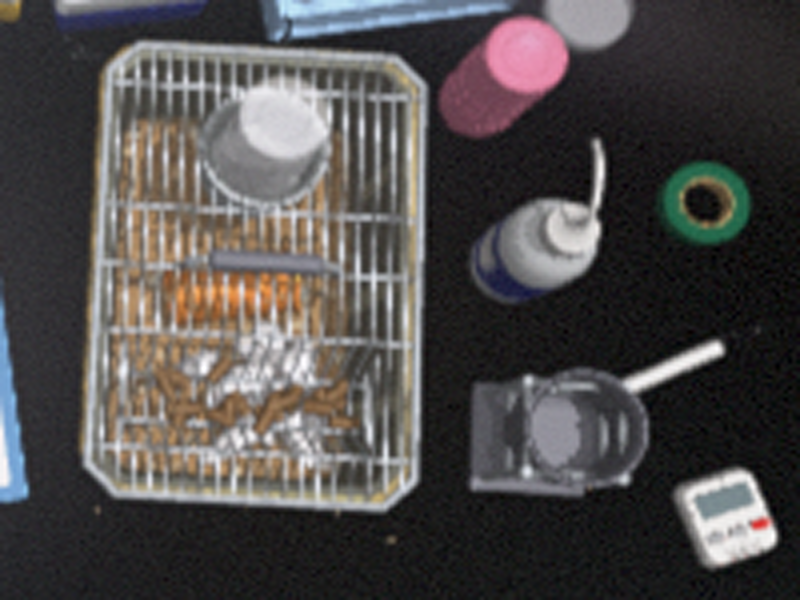

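View pics/scrop.png

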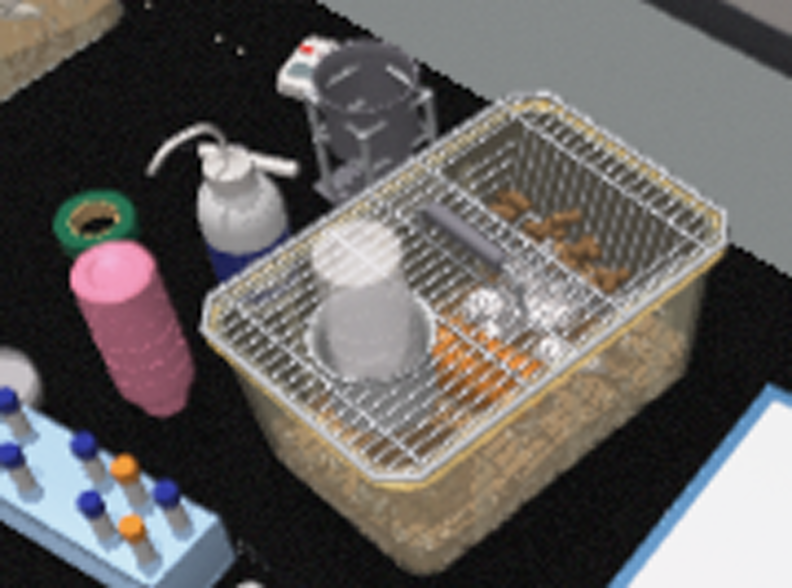

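```bash
cat > m.py <<'E'
from h import *
c=snap('top'); s=snap('scene')
print(px(c,onz(c,100,50,.1)))
def T(n,a,b):
    a=np.array(a);b=np.array(b); p,e=tri([ray(c,*a),ray(s,*b)]); print(n,p.round(4),np.round(e,4)); return p
tc=lambda u,v:(u/4+300-.4,v/3.75+130-.4)
sc=lambda u,v:(u/4.4+190-.4,v/4.2+95-.4)
T('bar',tc(267,262),sc(463,236))
T('btop',tc(284,125),sc(357,257))
print('btop z.266',onz(c,*tc(284,125),.266),onz(s,*sc(357,257),.266))
print('bar z.211',onz(c,*tc(267,258),.213),onz(s,*sc(463,232),.213))
T('stand',tc(592,427),sc(366,78))
print(onz(c,*tc(592,427),.141),onz(s,*sc(366,78),.141))
print('wash cap',T('w',tc(577,228),sc(232,163)))
# pad, trays by contour
def box(img,lo,hi,roi):
    h=cv2.cvtColor(img,cv2.COLOR_RGB2HSV); m=cv2.inRange(h,lo,hi); k=np.zeros_like(m); x0,y0,x1,y1=roi; k[y0:y1,x0:x1]=m[y0:y1,x0:x1]
    k=cv2.morphologyEx(k,cv2.MORPH_CLOSE,np.ones((3,3)))
    cs,_=cv2.findContours(k,cv2.RETR_EXTERNAL,cv2.CHAIN_APPROX_NONE); q=max(cs,key=cv2.contourArea); return cv2.minAreaRect(q),q
for nm,lo,hi,r in [('blue tray',(105,150,60),(125,255,255),(150,230,215,275)),('red',(0,150,80),(8,255,255),(155,180,210,225)),('pad',(95,60,100),(115,255,255),(215,150,310,275))]:
    (q,w,a),k=box(c['color'],lo,hi,r); print(nm,q,w,a)
    B=cv2.boxPoints((q,w,a)); z={'blue tray':.022,'red':.03,'pad':.002}[nm]
    P=np.array([onz(c,*b,z) for b in B]); print(P.round(3).tolist(),P.mean(0).round(4))
E
python3 m.py
```

```text
[100.  50.]
bar [ 0.5565 -0.1768  0.2026] [0.0014 0.0014]
btop [ 0.6425 -0.1849  0.2516] [0.0012 0.0012]
btop z.266 [ 0.63802531 -0.1815161   0.266     ] [ 0.65054018 -0.17607811  0.266     ]
bar z.211 [ 0.55676179 -0.17420574  0.213     ] [ 0.56048592 -0.17391364  0.213     ]
stand [ 0.4366 -0.404   0.1322] [0.0022 0.0022]
[ 0.43735067 -0.40297723  0.141     ] [ 0.44192981 -0.39427951  0.141     ]
w [ 0.5828 -0.3985  0.1519] [0.0024 0.0024]
wash cap [ 0.58280239 -0.39850237  0.15192812]
blue tray (186.13345336914062, 253.02764892578125) (46.059471130371094, 33.160865783691406) 1.3971810340881348
[[0.392, 0.417, 0.022], [0.491, 0.418, 0.022], [0.484, 0.279, 0.022], [0.385, 0.28, 0.022]] [0.4377 0.3485 0.022 ]
red (179.0, 201.5) (13.0, 34.0) 90.0
[[0.615, 0.423, 0.03], [0.613, 0.32, 0.03], [0.572, 0.319, 0.03], [0.575, 0.422, 0.03]] [0.594 0.371 0.03 ]
pad (260.62310791015625, 212.48458862304688) (111.75529479980469, 79.25819396972656) 82.87498474121094
[[0.723, 0.271, 0.002], [0.749, 0.022, 0.002], [0.398, -0.014, 0.002], [0.375, 0.226, 0.002]] [0.5613 0.1263 0.002 ]
```

```bash
cat >> m.py <<'E'
print('----')
T('cab',(145,273),(540,236))
T('cab2',(145,106),(432,400))
i=c['color'][:,:,::-1]; cv2.imwrite('pics/tl.png',cv2.resize(i[90:290,80:320],None,fx=3.3,fy=3))
i=s['color'][:,:,::-1]; cv2.imwrite('pics/sl.png',cv2.resize(i[180:400,380:640],None,fx=3,fy=2.7))
E
python3 m.py|sed -n '/---/,$p'
```

```text
----
cab [0.3693 0.4585 0.1732] [0.0464 0.0464]
cab2 [0.8569 0.468  0.1243] [0.0214 0.0214]
```

View pics/tl.png

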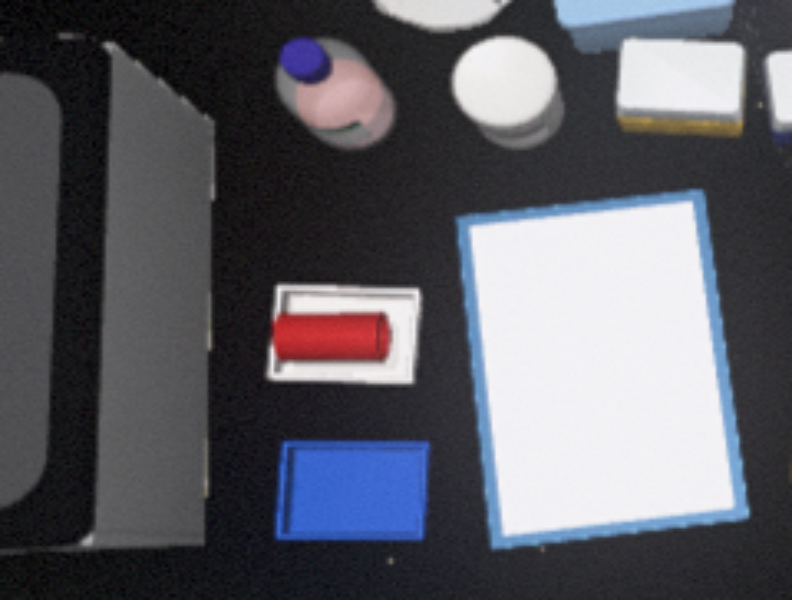

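View pics/sl.png

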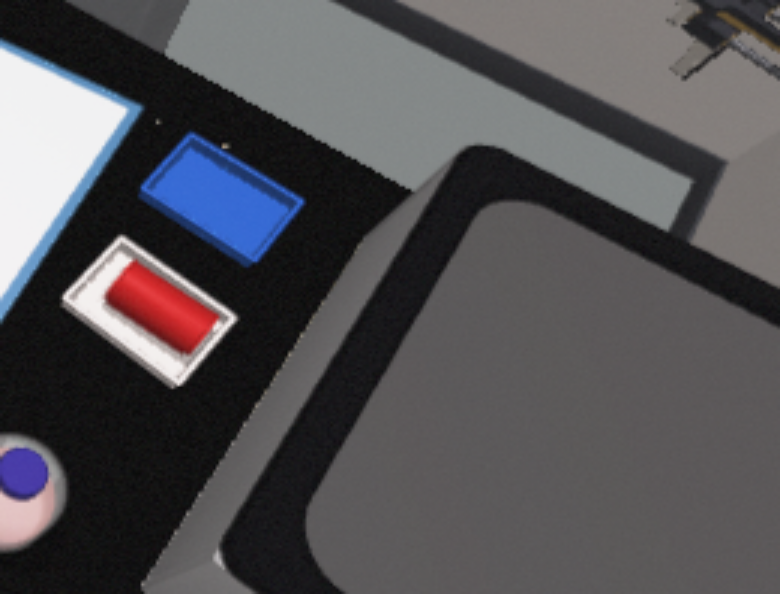

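```bash
cat >> h.py <<'E'
def go(x,y,z,yaw=None,pos=None,rot=None):
    s=get_state(); p=np.array(s['tcp_pos']) if pos is None else np.array(pos); r=s['eef_rot'] if rot is None else rot
    M=R.from_euler('xyz',r,degrees=True).as_matrix()
    d=M.T@(np.array([x,y,z])-p)*1000
    out=f'dp {np.round(d,1).tolist()}'
    if yaw is not None:
        e=(r[2]-yaw+90)%180-90   # tool z down: +yaw about tool z lowers world yaw; modulo half turn
        out+=f' yaw {np.radians(e):.4f} ({e:.1f}deg)'
    print(out)
def st():
    s=get_state(); print('t',round(s['time_s'],2),'tcp',np.round(s['tcp_pos'],4),'rot',np.round(s['eef_rot'],2),'j',np.round(s['joints'],1),'F',np.round(s['contact_force'],1),'w',round(s['gripper_width'],4))
E
python3 -c "
from h import *
go(.26,.40,.38); go(.40,.1,.42); go(.6,-.165,.42,-90)"
```

```text
dp [127.5, 215.2, -153.5]
dp [351.3, 459.2, -193.5]
dp [621.8, 651.7, -193.4] yaw 1.2650 (72.5deg)
```

Emit:
apply_moves([
  {"dp": [0, 0, -60], "grip": 1},
  {"dp": [40, 60, -120], "grip": 1},
  {"dp": [70, 110, -150], "grip": 1},
  {"dp": [100, 160, -154], "grip": 1},
  {"dp": [127, 215, -154], "grip": 1},
  {"dp": [165, 256, -160], "grip": 1},
  {"dp": [200, 300, -170], "grip": 1},
  {"dp": [240, 340, -180], "grip": 1},
  {"dp": [280, 380, -190], "grip": 1},
  {"dp": [315, 420, -193], "grip": 1},
  {"dp": [351, 459, -193], "grip": 1},
  {"dp": [351, 459, -193], "grip": 1},
])

```text
$.commands[0]: bad value
```

```bash
python3 -c "
from h import *
st(); go(.52,-.165,.42,-90); snap('wrist','w1.png')"
```

```text
t 0.45 tcp [0.2032 0.6436 0.2265] rot [179.99  -0.   -17.52] j [ 89.   20.6   0.7  -0.  -70.1 -16.5] F [-0.3 -0.  -0.2] w 0.0878
dp [545.5, 675.8, -193.4] yaw 1.2650 (72.5deg)
```

View pics/w1.png

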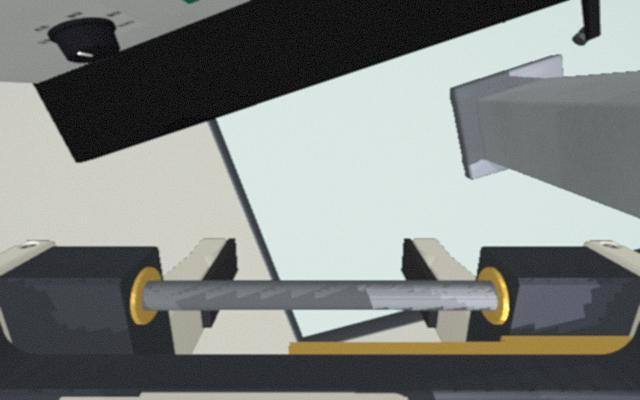

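Emit:
apply_moves([
  {"dp": [0, 0, -60], "grip": 1, "yaw": 0},
  {"dp": [40, 60, -120], "grip": 1, "yaw": 0},
  {"dp": [70, 110, -150], "grip": 1, "yaw": 0},
  {"dp": [100, 160, -154], "grip": 1, "yaw": 0},
  {"dp": [127, 215, -154], "grip": 1, "yaw": 0},
  {"dp": [165, 256, -160], "grip": 1, "yaw": 0},
  {"dp": [200, 300, -170], "grip": 1, "yaw": 0},
  {"dp": [240, 340, -180], "grip": 1, "yaw": 0},
  {"dp": [280, 380, -190], "grip": 1, "yaw": 0},
  {"dp": [315, 420, -193], "grip": 1, "yaw": 0},
  {"dp": [351, 459, -193], "grip": 1, "yaw": 0},
  {"dp": [351, 459, -193], "grip": 1, "yaw": 0},
])

```text
time_s: 2.0
tcp_pos: [0.4005, 0.0971, 0.4199]
eef_rot: [-180.0, -0.0, -17.9]
contact_force: [-0.1, -0.3, -0.9]
gripper_width: 0.0878
```

```bash
python3 -c "
from h import *
st(); go(.52,-.165,.42,-90); snap('wrist','w1.png')"
```

```text
t 2.0 tcp [0.4005 0.0971 0.4199] rot [-1.7999e+02 -3.0000e-02 -1.7850e+01] j [ 41.4  -9.5  -8.8   0.  -90.7  30.8] F [-0.1 -0.3 -0.9] w 0.0878
dp [194.1, 212.9, -0.1] yaw 1.2592 (72.1deg)
```

View pics/w1.png

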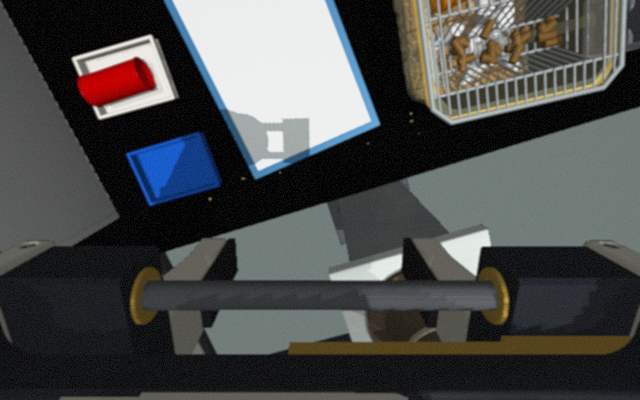

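```bash
python3 -c "
from h import *
go(.59,-.17,.42,-90)"
```

```text
dp [262.8, 197.8, -0.3] yaw 1.2606 (72.2deg)
```

Emit:
apply_moves([
  {"dp": [40, 30, 0], "grip": 1, "yaw": 0.15},
  {"dp": [80, 60, 0], "grip": 1, "yaw": 0.3},
  {"dp": [120, 90, 0], "grip": 1, "yaw": 0.47},
  {"dp": [160, 120, 0], "grip": 1, "yaw": 0.64},
  {"dp": [200, 150, 0], "grip": 1, "yaw": 0.8},
  {"dp": [240, 180, 0], "grip": 1, "yaw": 0.97},
  {"dp": [263, 198, 0], "grip": 1, "yaw": 1.13},
  {"dp": [263, 198, 0], "grip": 1, "yaw": 1.26},
  {"dp": [263, 198, 0], "grip": 1, "yaw": 1.26},
  {"dp": [263, 198, 0], "grip": 1, "yaw": 1.26},
])

```text
time_s: 3.3
tcp_pos: [0.5911, -0.1666, 0.4198]
eef_rot: [-180.0, 0.0, -89.5]
contact_force: [0.3, 0.6, -0.1]
gripper_width: 0.0875
```

```bash
python3 -c "
from h import *
st(); snap('wrist','w2.png')"
```

```text
t 3.3 tcp [ 0.5911 -0.1666  0.4198] rot [-179.98    0.    -89.46] j [  2.5  11.5  12.6  -0.  -91.1  -1.9] F [ 0.3  0.6 -0.1] w 0.0875
```

View pics/w2.png

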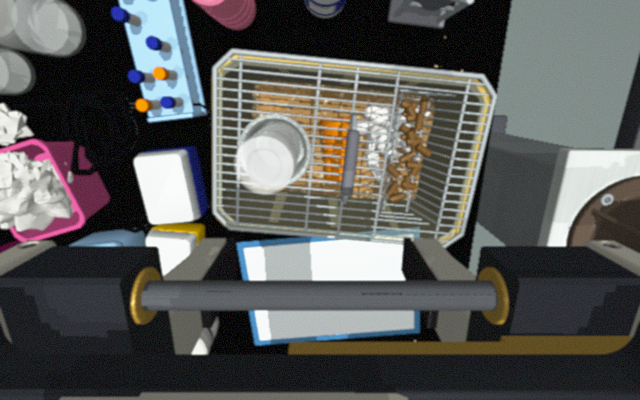

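Run:
```python
from h import *
c=snap('wrist'); i=c['color'][:,:,::-1]
cv2.imwrite('pics/w2c.png',cv2.resize(i[40:250,200:500],None,fx=2.66,fy=2.66,interpolation=cv2.INTER_CUBIC))
cv2.imwrite('pics/w2d.png',cv2.resize(i[0:110,180:500],None,fx=2.5,fy=2.5,interpolation=cv2.INTER_CUBIC))
s=get_state(); print(px(c,s['tcp_pos']))
```

```text
[319.69836113 254.88681921]
```

View pics/w2c.png

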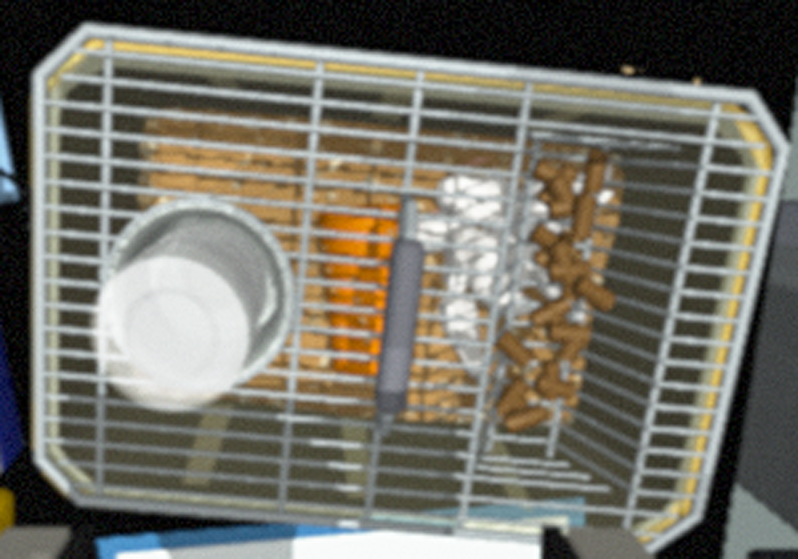

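View pics/w2d.png

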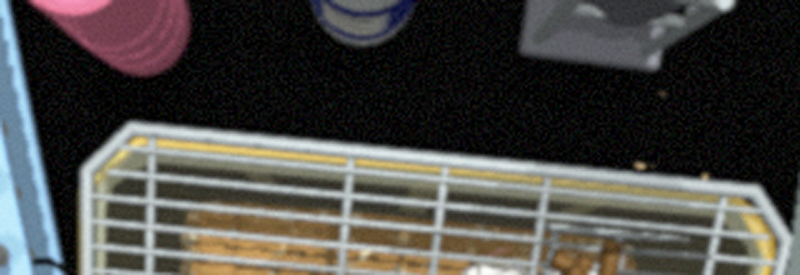

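```bash
cat > m2.py <<'E'
from h import *
c=snap('wrist')
f=lambda u,v:((u+.5)/2.66+200-.5,(v+.5)/2.66+40-.5)
P=lambda u,v,z: onz(c,*f(u,v),z)
print('bottle top',P(172,332,.266),'r', np.linalg.norm(P(95,330,.266)-P(250,330,.266))/2)
print('cup mouth',P(200,290,.177))
a,b=P(410,240,.215),P(390,413,.215); print('bar',a,b,(a+b)/2,np.linalg.norm(a-b),'ang',np.degrees(np.arctan2(*(a-b)[[0,1]])))
# lid edges at z .17
cs={'lt':(35,72),'tl':(85,25),'tr':(757,92),'rt':(790,145),'lb':(37,465),'bl':(78,503)}
for k,v in cs.items(): print(k,P(*v,.17).round(4))
t1,t2=P(85,25,.17),P(757,92,.17); print('top edge ang',np.degrees(np.arctan2((t1-t2)[1],(t1-t2)[0])))
t1,t2=P(35,72,.17),P(37,465,.17); print('left edge ang',np.degrees(np.arctan2(*(t2-t1)[[0,1]])))
E
python3 m2.py
```

```text
bottle top [ 0.64401432 -0.18416695  0.266     ] r 0.02805875850305245
cup mouth [ 0.64521126 -0.18569636  0.177     ]
bar [ 0.5536772  -0.21265433  0.215     ] [ 0.55950317 -0.13877947  0.215     ] [ 0.55659018 -0.1757169   0.215     ] 0.07410422563086778 ang -175.49083286826485
lt [ 0.7148 -0.279   0.17  ]
tl [ 0.6917 -0.2979  0.17  ]
tr [ 0.3995 -0.2732  0.17  ]
rt [ 0.3813 -0.2512  0.17  ]
lb [ 0.7299 -0.0971  0.17  ]
bl [ 0.711  -0.0769  0.17  ]
top edge ang -4.848104050643267
left edge ang 4.73157116999224
```

```bash
python3 -c "
from h import *
st();go(.645,-.184,.30,-94.7);go(.645,-.184,.214,-94.7)"
```

```text
t 3.45 tcp [ 0.5909 -0.167   0.42  ] rot [-179.96    0.    -89.57] j [  2.4  11.5  12.7  -0.  -91.1  -2. ] F [-0.5 -0.5 -0.6] w 0.0874
dp [17.4, -53.9, 120.0] yaw 0.0895 (5.1deg)
dp [17.4, -53.8, 206.0] yaw 0.0895 (5.1deg)
```

Emit:
apply_moves([
  {"dp": [17, -54, 50], "grip": 1, "yaw": 0.09},
  {"dp": [17, -54, 100], "grip": 1, "yaw": 0.09},
  {"dp": [17, -54, 120], "grip": 1, "yaw": 0.09},
  {"dp": [17, -54, 120], "grip": 1, "yaw": 0.09},
  {"dp": [17, -54, 120], "grip": 1, "yaw": 0.09},
])

```text
time_s: 4.08
tcp_pos: [0.6456, -0.1845, 0.3015]
eef_rot: [-179.9, -0.0, -94.8]
contact_force: [1.0, -0.1, 0.5]
gripper_width: 0.0876
```

```bash
python3 -c "
from h import *
st();go(.645,-.184,.214,-94.7)
c=snap('wrist','w3.png');st();st()"
```

```text
t 4.08 tcp [ 0.6456 -0.1845  0.3015] rot [-1.7985e+02 -2.0000e-02 -9.4820e+01] j [  0.7  18.2   6.9   0.  -78.6  -5.5] F [ 1.  -0.1  0.5] w 0.0876
dp [-0.4, 0.9, 87.5] yaw -0.0021 (-0.1deg)
t 4.12 tcp [ 0.6457 -0.1844  0.3018] rot [-1.7981e+02 -1.0000e-02 -9.4830e+01] j [  0.7  18.2   6.9   0.  -78.5  -5.5] F [ 0.4 -0.5  0.6] w 0.0876
t 4.12 tcp [ 0.6457 -0.1844  0.3018] rot [-1.7981e+02 -1.0000e-02 -9.4830e+01] j [  0.7  18.2   6.9   0.  -78.5  -5.5] F [ 0.4 -0.5  0.6] w 0.0876
```

View pics/w3.png

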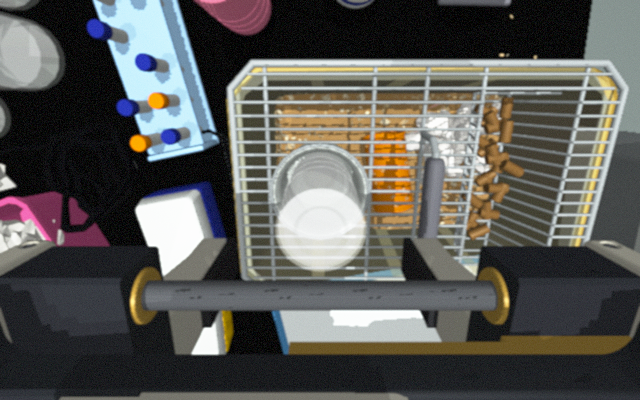

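```bash
python3 -c "
from h import *
c=snap('wrist');print(onz(c,321,228,.266))"
```

```text
[ 0.64483491 -0.18503135  0.266     ]
```

Emit:
apply_moves([
  {"dp": [0, 1, 45], "grip": 1, "yaw": 0},
  {"dp": [0, 1, 87], "grip": 1, "yaw": 0},
  {"dp": [0, 1, 87], "grip": 1, "yaw": 0},
  {"dp": [0, 1, 87], "grip": 0.5, "yaw": 0},
  {"dp": [0, 1, 87], "grip": 0.5, "yaw": 0},
  {"dp": [0, 1, 87], "grip": 0.5, "yaw": 0},
  {"dp": [0, 1, 87], "grip": 0.5, "yaw": 0},
  {"dp": [0, 1, 87], "grip": 0.5, "yaw": 0},
], newtons=25)

```text
time_s: 5.18
tcp_pos: [0.6447, -0.1845, 0.2138]
eef_rot: [-179.9, -0.0, -94.9]
contact_force: [0.3, 0.0, 5.1]
gripper_width: 0.0588
```

```bash
python3 -c "
from h import *
st()"
```

```text
t 5.17 tcp [ 0.6447 -0.1845  0.2138] rot [-1.7988e+02 -2.0000e-02 -9.4860e+01] j [  0.7  20.5  -1.1   0.  -68.3  -5.5] F [0.3 0.  5.1] w 0.0588
```

```bash
python3 -c "
from h import *
go(.45,-.30,.394,-90)"
```

```text
dp [131.6, 183.9, -180.5] yaw -0.0847 (-4.9deg)
```

Emit:
apply_moves([
  {"dp": [0, 0, -20], "grip": 0.5, "yaw": 0},
  {"dp": [0, 0, -60], "grip": 0.5, "yaw": 0},
  {"dp": [0, 0, -110], "grip": 0.5, "yaw": 0},
  {"dp": [0, 0, -160], "grip": 0.5, "yaw": 0},
  {"dp": [10, 10, -185], "grip": 0.5, "yaw": 0},
  {"dp": [40, 50, -190], "grip": 0.5, "yaw": 0},
  {"dp": [65, 90, -190], "grip": 0.5, "yaw": 0},
  {"dp": [90, 130, -190], "grip": 0.5, "yaw": 0},
  {"dp": [115, 170, -190], "grip": 0.5, "yaw": 0},
  {"dp": [125, 195, -190], "grip": 0.5, "yaw": 0},
  {"dp": [125, 195, -190], "grip": 0.5, "yaw": 0},
])

```text
time_s: 6.55
tcp_pos: [0.4375, -0.2927, 0.403]
eef_rot: [-180.0, 0.0, -95.0]
contact_force: [-0.5, 0.1, -1.9]
gripper_width: 0.059
```

```bash
python3 -c "
from h import *
st();c=snap('wrist','w4.png')
snap('scene','s4.png')"
```

```text
t 6.55 tcp [ 0.4375 -0.2927  0.403 ] rot [-1.7995e+02  1.0000e-02 -9.4960e+01] j [-12.4   2.5   0.2  -0.  -87.6   7.5] F [-0.5  0.1 -1.9] w 0.059
```

View pics/w4.png

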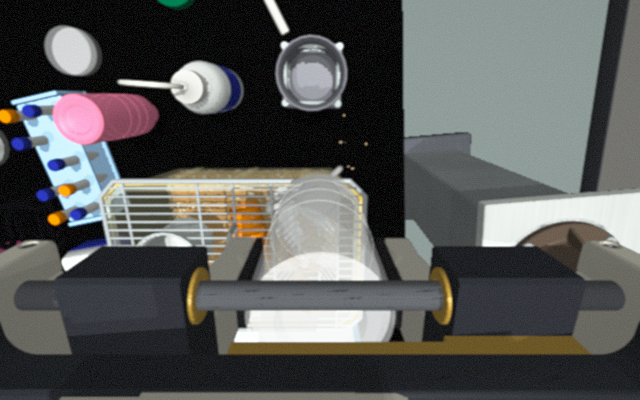

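View pics/s4.png

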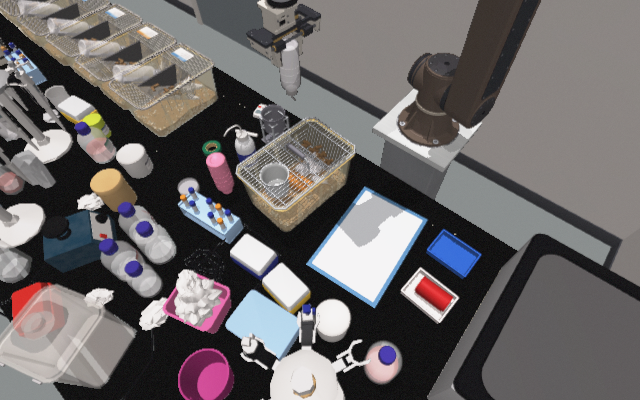

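Run:
```python
from h import *
c=snap('wrist'); i=c['color'][20:130,250:370,::-1]
cv2.imwrite('pics/w4c.png',cv2.resize(i,None,fx=5,fy=5,interpolation=cv2.INTER_CUBIC))
print(onz(c,311,72,.141)); st()
```

```text
[ 0.43958091 -0.40060882  0.141     ]
t 6.7 tcp [ 0.4396 -0.292   0.4022] rot [ 1.7997e+02  2.0000e-02 -9.4860e+01] j [-12.3   2.7   0.3  -0.  -87.6   7.4] F [ 0.9 -0.5 -2.6] w 0.0591
```

View pics/w4c.png

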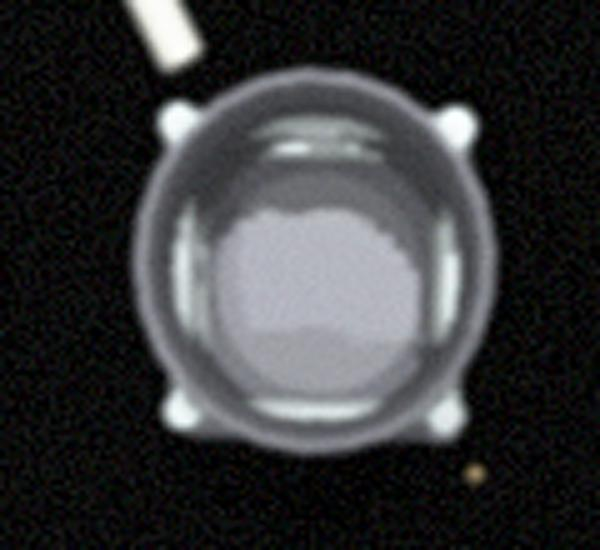

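Run:
```python
from h import *
c=snap('wrist')
i=c['color'][20:130,250:370,::-1]
cv2.imwrite('pics/w4c.png',cv2.resize(i,None,fx=5,fy=5,interpolation=cv2.INTER_CUBIC))
print(onz(c,312.7,71.6,.141),onz(c,250+318/5-.4,20+291/5-.4,.064)); st()
for a in [(133,260),(498,260),(315,67),(315,453)]: print(onz(c,250+a[0]/5-.4,20+a[1]/5-.4,.141))
go(.439,-.4005,.36,-95);go(.439,-.4005,.18)
```

```text
[ 0.43778879 -0.40074102  0.141     ] [ 0.43866277 -0.39761996  0.064     ]
t 6.75 tcp [ 0.4398 -0.2919  0.402 ] rot [ 1.7995e+02  2.0000e-02 -9.4840e+01] j [-12.3   2.8   0.3  -0.  -87.6   7.5] F [ 0.1 -0.1 -1.9] w 0.0589
[ 0.48118114 -0.40445615  0.141     ]
[ 0.39438095 -0.39702456  0.141     ]
[ 0.43409878 -0.44232689  0.141     ]
[ 0.44197273 -0.35637975  0.141     ]
dp [108.3, -8.4, 42.0] yaw 0.0029 (0.2deg)
dp [108.3, -8.5, 222.0]
```

Emit:
apply_moves([
  {"dp": [60, -4, 0], "grip": 0.5, "yaw": 0},
  {"dp": [108, -8, 20], "grip": 0.5, "yaw": 0},
  {"dp": [108, -8, 40], "grip": 0.5, "yaw": 0},
  {"dp": [108, -8, 40], "grip": 0.5, "yaw": 0},
  {"dp": [108, -8, 40], "grip": 0.5, "yaw": 0},
  {"dp": [108, -8, 40], "grip": 0.5, "yaw": 0},
])

```text
time_s: 7.5
tcp_pos: [0.4386, -0.4003, 0.3639]
eef_rot: [-179.9, -0.1, -94.8]
contact_force: [-0.1, 0.5, -2.2]
gripper_width: 0.0592
```

Run:
```python
from h import *
st();go(.438,-.4005,.18,-95)
c=snap('scene'); i=c['color'][40:160,220:340,::-1]
cv2.imwrite('pics/s5.png',cv2.resize(i,None,fx=5,fy=5,interpolation=cv2.INTER_CUBIC))
```

```text
t 7.5 tcp [ 0.4386 -0.4003  0.3639] rot [-1.799e+02 -5.000e-02 -9.481e+01] j [-23.5   9.6   3.4   0.  -83.7  18.7] F [-0.1  0.5 -2.2] w 0.0592
dp [0.1, 0.9, 183.9] yaw 0.0034 (0.2deg)
```

View pics/s5.png

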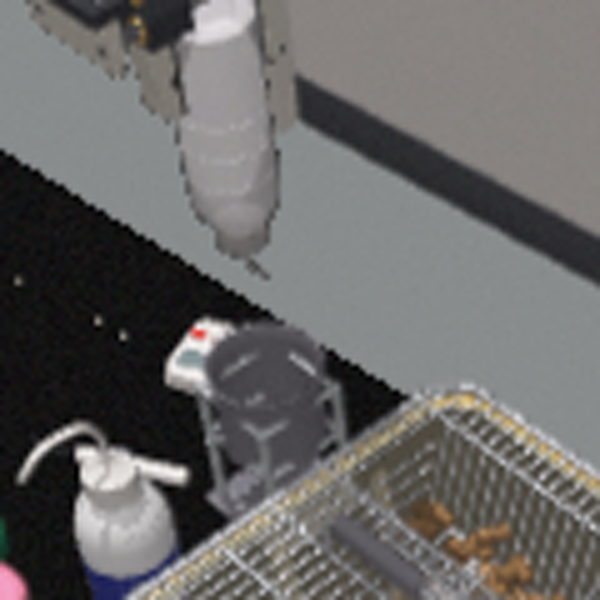

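Emit:
apply_moves([
  {"dp": [0, 1, 50], "grip": 0.5, "yaw": 0},
  {"dp": [0, 1, 95], "grip": 0.5, "yaw": 0},
  {"dp": [0, 1, 125], "grip": 0.5, "yaw": 0},
  {"dp": [0, 1, 150], "grip": 0.5, "yaw": 0},
  {"dp": [0, 1, 170], "grip": 0.5, "yaw": 0},
  {"dp": [0, 1, 180], "grip": 0.5, "yaw": 0},
  {"dp": [0, 1, 184], "grip": 0.5, "yaw": 0},
  {"dp": [0, 1, 184], "grip": 0.5, "yaw": 0},
])

```text
time_s: 8.55
tcp_pos: [0.4373, -0.4007, 0.1792]
eef_rot: [-180.0, -0.0, -94.9]
contact_force: [1.0, 0.4, -1.8]
gripper_width: 0.0589
```

Run:
```python
from h import *
st()
```

```text
t 8.55 tcp [ 0.4373 -0.4007  0.1792] rot [-1.7996e+02 -3.0000e-02 -9.4850e+01] j [-23.6  14.9 -13.9   0.  -61.2  18.8] F [ 1.   0.4 -1.8] w 0.0589
```

Not quite touching; lower 2 mm, release, lift away.

Emit:
apply_moves([
  {"dp": [0, 0, 1], "grip": 0.5, "yaw": 0},
  {"dp": [0, 0, 2], "grip": 0.5, "yaw": 0},
  {"dp": [0, 0, 2], "grip": 1, "yaw": 0},
  {"dp": [0, 0, 2], "grip": 1, "yaw": 0},
  {"dp": [0, 0, 2], "grip": 1, "yaw": 0},
  {"dp": [0, 0, 2], "grip": 1, "yaw": 0},
  {"dp": [0, 0, -50], "grip": 1, "yaw": 0},
  {"dp": [0, 0, -110], "grip": 1, "yaw": 0},
  {"dp": [0, 0, -170], "grip": 1, "yaw": 0},
  {"dp": [-20, -20, -200], "grip": 1, "yaw": 0},
  {"dp": [-60, -40, -200], "grip": 1, "yaw": 0},
])

```text
time_s: 9.93
tcp_pos: [0.4829, -0.3449, 0.3816]
eef_rot: [-179.7, -0.1, -95.0]
contact_force: [0.5, 0.3, 0.6]
gripper_width: 0.0879
```

Run:
```python
from h import *
st()
go(.557,-.175,.38,-94.8)
c=snap('scene'); i=c['color'][60:200,210:370,::-1]
cv2.imwrite('pics/s6.png',cv2.resize(i,None,fx=4.2,fy=4.2,interpolation=cv2.INTER_CUBIC))
c=snap('top','t6.png')
```

```text
t 9.93 tcp [ 0.4829 -0.3449  0.3816] rot [-1.7973e+02 -1.1000e-01 -9.5000e+01] j [-16.6   9.3   5.2   0.  -85.6  11.6] F [0.5 0.3 0.6] w 0.0879
dp [-175.7, -59.0, 1.5] yaw -0.0034 (-0.2deg)
```

View pics/s6.png

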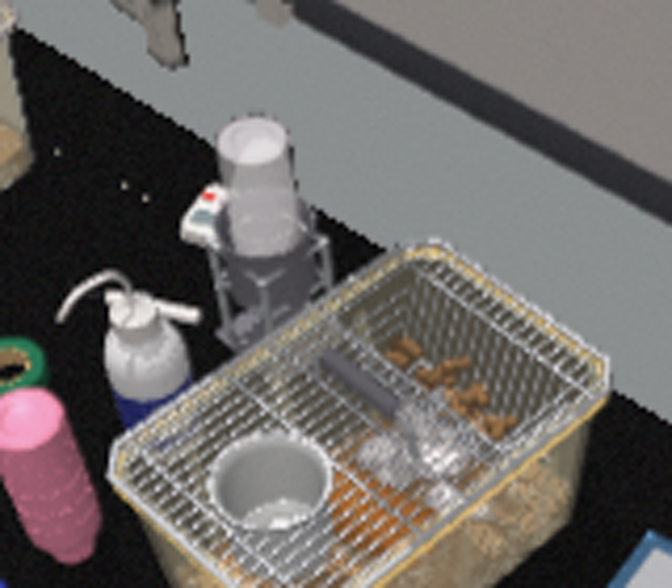

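Emit:
apply_moves([
  {"dp": [-55, -20, 0], "grip": 0.6, "yaw": 0},
  {"dp": [-110, -40, 10], "grip": 0.6, "yaw": 0},
  {"dp": [-160, -58, 30], "grip": 0.6, "yaw": 0},
  {"dp": [-176, -59, 60], "grip": 0.6, "yaw": 0},
  {"dp": [-176, -59, 80], "grip": 0.6, "yaw": 0},
  {"dp": [-176, -59, 80], "grip": 0.6, "yaw": 0},
  {"dp": [-176, -59, 80], "grip": 0.6, "yaw": 0},
])

```text
time_s: 10.9
tcp_pos: [0.5559, -0.1743, 0.2995]
eef_rot: [-179.9, -0.0, -94.9]
contact_force: [-0.1, 0.6, -0.2]
gripper_width: 0.0526
```

Run:
```python
from h import *
c=snap('wrist'); i=c['color'][:,:,::-1]; st()
cv2.imwrite('pics/w7.png',cv2.resize(i[90:340,180:460],None,fx=2.8,fy=2.4,interpolation=cv2.INTER_CUBIC))
```

```text
t 10.95 tcp [ 0.556  -0.1744  0.2997] rot [-1.7991e+02 -2.0000e-02 -9.4900e+01] j [  1.8   9.6  -4.7   0.  -75.6  -6.7] F [ 0.   0.4 -0. ] w 0.0526
```

View pics/w7.png

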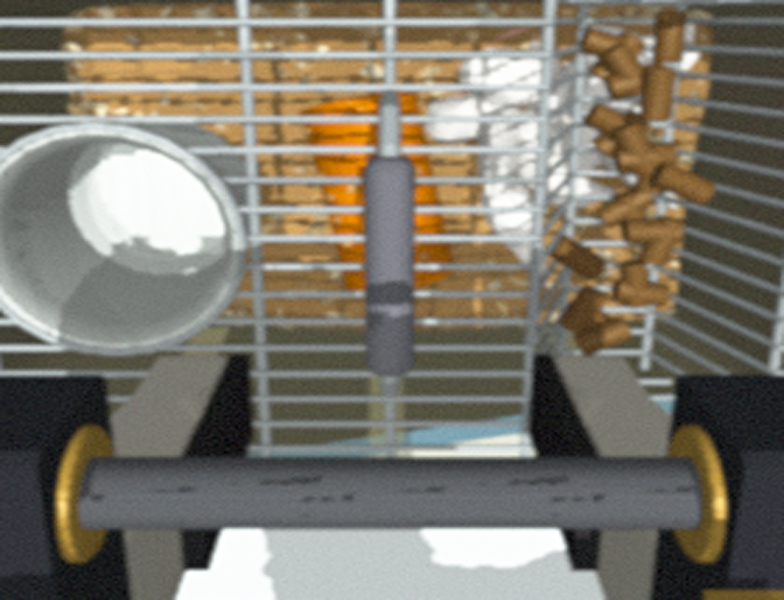

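Run:
```python
from h import *
c=snap('wrist');p=onz(c,180+390.5/2.8-.4,90+264.5/2.4-.4,.215);print(p, onz(c,180+390.5/2.8-.4,90+156/2.4-.4,.215), onz(c,180+390.5/2.8-.4,90+374/2.4-.4,.215)); go(p[0],p[1],.188,-94.8)
```

```text
[ 0.55603418 -0.17838813  0.215     ] [ 0.55299857 -0.21349732  0.215     ] [ 0.55937185 -0.13978543  0.215     ]
dp [4.0, -0.2, 111.8] yaw -0.0018 (-0.1deg)
```

Emit:
apply_moves([
  {"dp": [2, 0, 55], "grip": 0.6, "yaw": 0},
  {"dp": [2, 0, 95], "grip": 0.6, "yaw": 0},
  {"dp": [2, 0, 111], "grip": 0.6, "yaw": 0},
  {"dp": [2, 0, 112], "grip": 0.6, "yaw": 0},
  {"dp": [2, 0, 112], "grip": 0.6, "yaw": 0},
  {"dp": [2, 0, 112], "grip": 0.05, "yaw": 0},
  {"dp": [2, 0, 112], "grip": 0.05, "yaw": 0},
  {"dp": [2, 0, 112], "grip": 0.05, "yaw": 0},
  {"dp": [2, 0, 112], "grip": 0.05, "yaw": 0},
  {"dp": [2, 0, 112], "grip": 0.05, "yaw": 0},
  {"dp": [2, 0, 112], "grip": 0.05, "yaw": 0},
], newtons=50)

```text
time_s: 12.38
tcp_pos: [0.5555, -0.1758, 0.1866]
eef_rot: [-180.0, 0.0, -94.9]
contact_force: [0.6, 0.9, -0.3]
gripper_width: 0.0134
```

Run:
```python
from h import *
st()
```

```text
t 12.38 tcp [ 0.5555 -0.1758  0.1866] rot [-179.99    0.    -94.87] j [  1.7  13.6 -14.6   0.  -61.8  -6.5] F [ 0.6  0.9 -0.3] w 0.0134
```

```bash
cat > pad.py <<'E'
from h import *
c=snap('top'); s=snap('scene')
def quad(c,roi):
    h=cv2.cvtColor(c['color'],cv2.COLOR_RGB2HSV); m=cv2.inRange(h,(95,90,90),(115,255,255))|cv2.inRange(h,(0,0,150),(180,40,255)); k=np.zeros_like(m); x0,y0,x1,y1=roi; k[y0:y1,x0:x1]=m[y0:y1,x0:x1]
    cs,_=cv2.findContours(k,cv2.RETR_EXTERNAL,cv2.CHAIN_APPROX_NONE); q=max(cs,key=cv2.contourArea); print(cv2.contourArea(q))
    a=cv2.approxPolyDP(cv2.convexHull(q),8,True)[:,0].astype(float); print(a.tolist())
    # refine edges by line fits
    q=q[:,0].astype(float); L=[]
    for i in range(len(a)):
        p,r=a[i],a[(i+1)%len(a)]; d=(r-p)/np.linalg.norm(r-p); n=np.array([-d[1],d[0]]); t=(q-p)@d; e=abs((q-p)@n); w=q[(e<3)&(t>8)&(t<np.linalg.norm(r-p)-8)]
        vx,vy,x,y=cv2.fitLine(w.astype(np.float32),cv2.DIST_HUBER,0,.01,.01).ravel(); L.append(np.cross([x,y,1],[x+vx,y+vy,1]))
    C=[]
    for i in range(len(a)):
        p=np.cross(L[i-1],L[i]); C.append(p[:2]/p[2])
    P=np.array([onz(c,*p,.002) for p in C]); print(P.round(4).tolist()); print('centre',P.mean(0).round(4))
    for i in range(len(P)):
        d=P[(i+1)%len(P)]-P[i]; print(np.linalg.norm(d).round(3),np.degrees(np.arctan2(d[1],d[0])).round(2))
quad(c,(214,148,312,278)); quad(s,(300,182,432,310))
E
python3 pad.py
```

```text
3097.5
[[244.0, 159.0], [259.0, 200.0], [250.0, 270.0], [229.0, 273.0], [218.0, 162.0]]Traceback (most recent call last):
  File "pad.py", line 18, in <module>
    quad(c,(214,148,312,278)); quad(s,(300,182,432,310))
    ~~~~^^^^^^^^^^^^^^^^^^^^^
  File "pad.py", line 11, in quad
    vx,vy,x,y=cv2.fitLine(w.astype(np.float32),cv2.DIST_HUBER,0,.01,.01).ravel(); L.append(np.cross([x,y,1],[x+vx,y+vy,1]))
              ~~~~~~~~~~~^^^^^^^^^^^^^^^^^^^^^^^^^^^^^^^^^^^^^^^^^^^^^^^
cv2.error: OpenCV(4.12.0) /io/opencv/modules/imgproc/src/linefit.cpp:50: error: (-215:Assertion failed) count > 0 in function 'fitLine2D_wods'
```

Emit:
apply_moves([
  {"dp": [0, 0, -5], "grip": 0.05, "yaw": 0},
  {"dp": [0, 0, -15], "grip": 0.05, "yaw": 0},
  {"dp": [0, 0, -30], "grip": 0.05, "yaw": 0},
  {"dp": [0, 0, -55], "grip": 0.05, "yaw": 0},
  {"dp": [0, 0, -85], "grip": 0.05, "yaw": 0},
  {"dp": [0, 0, -115], "grip": 0.05, "yaw": 0},
  {"dp": [0, 0, -145], "grip": 0.05, "yaw": 0},
  {"dp": [0, 0, -160], "grip": 0.05, "yaw": 0},
  {"dp": [0, 0, -160], "grip": 0.05, "yaw": 0},
])

```text
time_s: 13.6
tcp_pos: [0.5557, -0.1758, 0.3476]
eef_rot: [-179.9, 0.0, -94.9]
contact_force: [-0.5, -0.8, -4.6]
gripper_width: 0.014
```

Run:
```python
from h import *
st();snap('scene','s8.png')
```

```text
t 13.6 tcp [ 0.5557 -0.1758  0.3476] rot [-1.7988e+02  2.0000e-02 -9.4870e+01] j [  1.7   8.7   0.3  -0.  -81.5  -6.5] F [-0.5 -0.8 -4.6] w 0.014
```

View pics/s8.png

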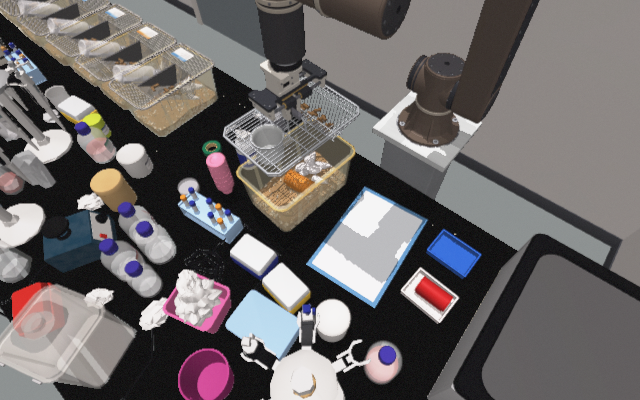

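```bash
sed -i "s/^def quad/c['color']=cv2.imread('pics\/top0.png')[:,:,::-1].copy(); s['color']=cv2.imread('pics\/scene0.png')[:,:,::-1].copy()\ndef quad/" pad.py; python3 pad.py
```

```text
8504.5
[[292.0, 153.0], [306.0, 262.0], [229.0, 273.0], [218.0, 162.0]]
[[0.7472, 0.0236, 0.002], [0.4, -0.0116, 0.002], [0.3759, 0.2256, 0.002], [0.7226, 0.2604, 0.002]]
centre [0.5614 0.1245 0.002 ]
0.349 -174.21
0.238 95.8
0.348 5.72
0.238 -84.09
7579.0
[[364.0, 186.0], [427.0, 219.0], [374.0, 307.0], [306.0, 264.0]]
[[0.4031, -0.0114, 0.002], [0.3787, 0.2245, 0.002], [0.7251, 0.261, 0.002], [0.7495, 0.0234, 0.002]]
centre [0.5641 0.1244 0.002 ]
0.237 95.92
0.348 6.01
0.239 -84.12
0.348 -174.25
```

Run:
```python
from h import *
go(.5625,.1245,.30,-84.1)
```

```text
dp [-299.6, 17.8, 45.3] yaw -0.1881 (-10.8deg)
```

Emit:
apply_moves([
  {"dp": [-20, 1, 0], "grip": 0.05, "yaw": 0},
  {"dp": [-50, 3, 0], "grip": 0.05, "yaw": -0.02},
  {"dp": [-85, 5, 0], "grip": 0.05, "yaw": -0.04},
  {"dp": [-125, 7, 0], "grip": 0.05, "yaw": -0.07},
  {"dp": [-165, 10, 0], "grip": 0.05, "yaw": -0.1},
  {"dp": [-205, 12, 0], "grip": 0.05, "yaw": -0.13},
  {"dp": [-245, 15, 0], "grip": 0.05, "yaw": -0.16},
  {"dp": [-275, 17, 0], "grip": 0.05, "yaw": -0.188},
  {"dp": [-294, 18, 0], "grip": 0.05, "yaw": -0.188},
  {"dp": [-300, 18, 20], "grip": 0.05, "yaw": -0.188},
  {"dp": [-300, 18, 45], "grip": 0.05, "yaw": -0.188},
  {"dp": [-300, 18, 45], "grip": 0.05, "yaw": -0.188},
])

```text
time_s: 15.25
tcp_pos: [0.5617, 0.1244, 0.2993]
eef_rot: [179.7, -0.1, -84.1]
contact_force: [-0.1, -0.1, -2.3]
gripper_width: 0.0135
```

Run:
```python
from h import *
st();go(.5625,.1245,.10,-84.1)
```

```text
t 15.25 tcp [0.5617 0.1244 0.2993] rot [ 1.7975e+02 -9.0000e-02 -8.4130e+01] j [ 31.9   9.1  -5.3  -0.  -75.9 -26.1] F [-0.1 -0.1 -2.3] w 0.0135
dp [-0.4, -1.7, 199.3] yaw -0.0006 (-0.0deg)
```

Emit:
apply_moves([
  {"dp": [0, -1, 50], "grip": 0.05, "yaw": 0},
  {"dp": [0, -1, 100], "grip": 0.05, "yaw": 0},
  {"dp": [0, -1, 145], "grip": 0.05, "yaw": 0},
  {"dp": [0, -1, 175], "grip": 0.05, "yaw": 0},
  {"dp": [0, -1, 192], "grip": 0.05, "yaw": 0},
  {"dp": [0, -1, 201], "grip": 0.05, "yaw": 0},
  {"dp": [0, -1, 205], "grip": 0.05, "yaw": 0},
  {"dp": [0, -1, 207], "grip": 0.05, "yaw": 0},
  {"dp": [0, -1, 208], "grip": 0.05, "yaw": 0},
  {"dp": [0, -1, 208], "grip": 0.05, "yaw": 0},
])

```text
time_s: 16.5
tcp_pos: [0.5642, 0.1249, 0.094]
eef_rot: [-180.0, 0.0, -84.1]
contact_force: [-0.4, 0.2, -2.9]
gripper_width: 0.0136
```

Run:
```python
from h import *
st();c=snap('scene','s9.png')
```

```text
t 16.5 tcp [0.5642 0.1249 0.094 ] rot [-1.7996e+02  2.0000e-02 -8.4090e+01] j [ 31.9  18.4 -21.6   0.  -50.  -26. ] F [-0.4  0.2 -2.9] w 0.0136
```

View pics/s9.png

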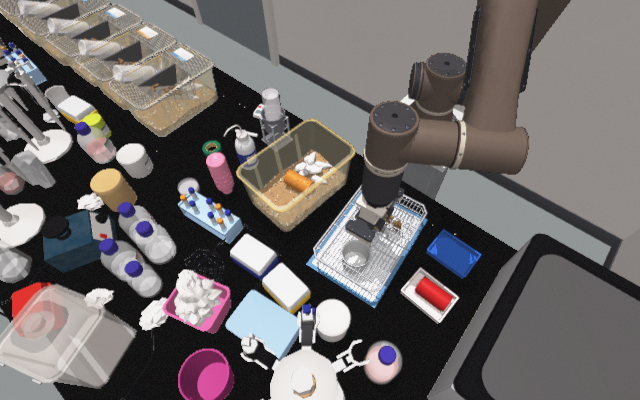

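Emit:
apply_moves([
  {"dp": [0, 0, 1], "grip": 0.05, "yaw": 0},
  {"dp": [0, 0, 2], "grip": 0.05, "yaw": 0},
  {"dp": [0, 0, 2.5], "grip": 0.05, "yaw": 0},
  {"dp": [0, 0, 2.5], "grip": 0.05, "yaw": 0},
])

```text
time_s: 17.05
tcp_pos: [0.564, 0.1248, 0.0916]
eef_rot: [-180.0, -0.0, -84.1]
contact_force: [-3.1, -0.1, 4.5]
gripper_width: 0.0134
```

Emit:
apply_moves([
  {"dp": [0, 0, 0], "grip": 0.3, "yaw": 0},
  {"dp": [0, 0, 0], "grip": 0.5, "yaw": 0},
  {"dp": [0, 0, 0], "grip": 0.5, "yaw": 0},
  {"dp": [0, 0, 0], "grip": 0.5, "yaw": 0},
  {"dp": [0, 0, -30], "grip": 0.5, "yaw": 0},
  {"dp": [0, 0, -90], "grip": 0.8, "yaw": 0},
  {"dp": [0, 0, -150], "grip": 1, "yaw": 0},
  {"dp": [0, 0, -210], "grip": 1, "yaw": 0},
  {"dp": [50, 0, -240], "grip": 1, "yaw": 0.05},
  {"dp": [110, 0, -250], "grip": 1, "yaw": 0.1},
  {"dp": [170, 0, -250], "grip": 1, "yaw": 0.15},
  {"dp": [230, 0, -250], "grip": 1, "yaw": 0.19},
])

```text
time_s: 18.55
tcp_pos: [0.5876, -0.1058, 0.3414]
eef_rot: [-180.0, 0.0, -95.0]
contact_force: [0.8, -0.0, 0.1]
gripper_width: 0.0875
```

Run:
```python
from h import *
st();go(.57,-.165,.34,-94.8)
```

```text
t 18.55 tcp [ 0.5876 -0.1058  0.3414] rot [-1.7995e+02  2.0000e-02 -9.5040e+01] j [  8.5  10.2   1.4  -0.  -81.1 -13.6] F [ 0.8 -0.   0.1] w 0.0875
dp [60.6, 12.3, 1.4] yaw -0.0042 (-0.2deg)
```

Emit:
apply_moves([
  {"dp": [50, 12, 0], "grip": 1, "yaw": 0},
  {"dp": [60, 12, 0], "grip": 1, "yaw": 0},
  {"dp": [60, 12, 0], "grip": 1, "yaw": 0},
  {"dp": [60, 12, 0], "grip": 1, "yaw": 0},
])

```text
time_s: 19.05
tcp_pos: [0.5707, -0.1618, 0.341]
eef_rot: [-180.0, 0.0, -94.9]
contact_force: [-0.5, -0.7, 0.3]
gripper_width: 0.0876
```

Run:
```python
from h import *
st();c=snap('wrist','w10.png');snap('top','t10.png')
i=c['color'][:,:,::-1]
cv2.imwrite('pics/w10c.png',cv2.resize(i[60:260,190:470],None,fx=2.8,fy=2.8,interpolation=cv2.INTER_CUBIC))
```

```text
t 19.05 tcp [ 0.5707 -0.1618  0.341 ] rot [-1.800e+02  1.000e-02 -9.493e+01] j [  3.    9.9   0.9  -0.  -81.   -8. ] F [-0.5 -0.7  0.3] w 0.0876
```

View pics/w10c.png

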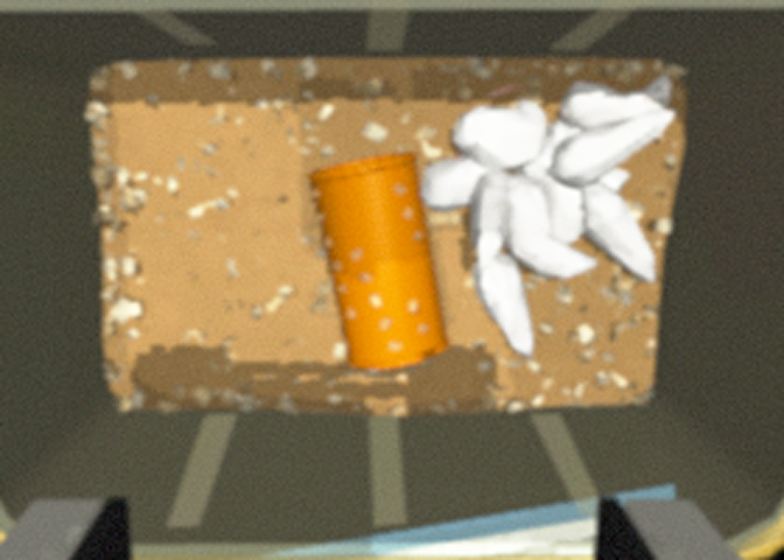

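View pics/t10.png

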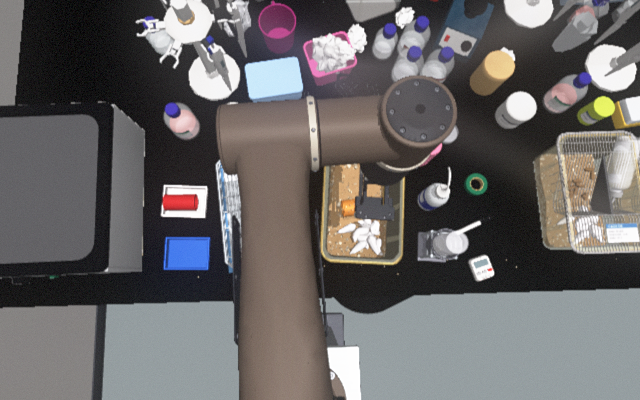

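Run:
```python
from h import *
i=cv2.imread('pics/s9.png')[110:240,230:360]
cv2.imwrite('pics/s9c.png',cv2.resize(i,None,fx=4.6,fy=4.6,interpolation=cv2.INTER_CUBIC))
c=snap('wrist')
f=lambda u,v:((u+.5)/2.8+190-.5,(v+.5)/2.8+60-.5)
P=lambda u,v,z:onz(c,*f(u,v),z)
for z in (.06,.066):
  q=[P(*a,z) for a in [(313,172),(413,155),(446,350),(352,370)]]
  q=np.array(q);print(z,q.round(4).tolist(),q.mean(0).round(4)); 
  ax=(q[2]+q[3]-q[0]-q[1])/2; print('len',np.linalg.norm(ax),'w',np.linalg.norm(q[1]-q[0]),'axis ang',np.degrees(np.arctan2(ax[1],ax[0])))
# bedding corners
b=np.array([P(*a,.031) for a in [(92,68),(685,70),(655,402),(118,408)]]); print(b.round(4).tolist(),b.mean(0))
for k,a in {'nest blob':(425,190),'nestleft':(473,230),'tail':(480,300),'tailtip':(530,352)}.items(): print(k,P(*a,.035).round(4),P(*a,.06).round(4))
```

```text
0.06 [[0.5894, -0.2128, 0.06], [0.5425, -0.2165, 0.06], [0.5328, -0.1218, 0.06], [0.5799, -0.1156, 0.06]] [ 0.5611 -0.1667  0.06  ]
len 0.0964213981139639 w 0.04709580266323438 axis ang 95.71610687906065
0.066 [[0.5891, -0.2132, 0.066], [0.5428, -0.2168, 0.066], [0.5332, -0.1235, 0.066], [0.5797, -0.1173, 0.066]] [ 0.5612 -0.1677  0.066 ]
len 0.09510374313251292 w 0.046452210885906106 axis ang 95.71610687906065
[[0.692, -0.2686, 0.031], [0.4078, -0.2432, 0.031], [0.4209, -0.0754, 0.031], [0.7078, -0.097, 0.031]] [ 0.55711336 -0.17103904  0.031     ]
nest blob [ 0.5365 -0.1977  0.035 ] [ 0.538  -0.2001  0.06  ]
nestleft [ 0.5138 -0.176   0.035 ] [ 0.5165 -0.1795  0.06  ]
tail [ 0.512 -0.14   0.035] [ 0.5148 -0.1455  0.06  ]
tailtip [ 0.4874 -0.1101  0.035 ] [ 0.4915 -0.1172  0.06  ]
```

View pics/s9c.png

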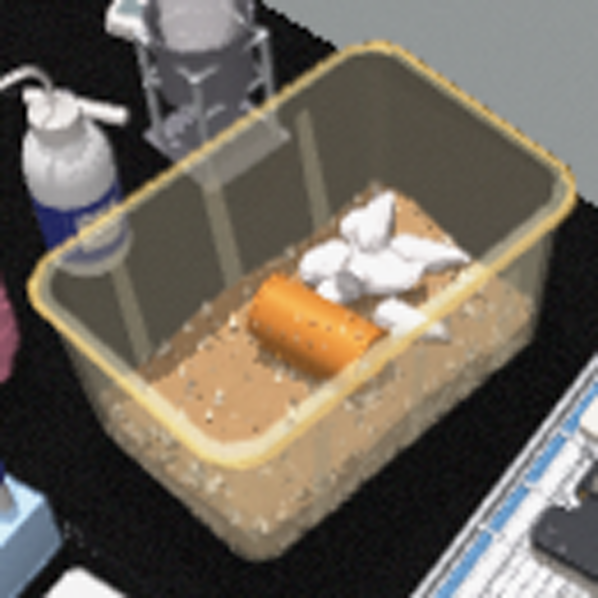

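Run:
```python
from h import *
go(.561,-.1555,.14,-84.3)
```

```text
dp [-5.3, 10.3, 201.0] yaw -0.1849 (-10.6deg)
```

Emit:
apply_moves([
  {"dp": [-4, 10, 50], "grip": 0.7, "yaw": -0.1},
  {"dp": [-4, 10, 100], "grip": 0.7, "yaw": -0.185},
  {"dp": [-4, 10, 150], "grip": 0.7, "yaw": -0.185},
  {"dp": [-5, 10, 190], "grip": 0.7, "yaw": -0.185},
  {"dp": [-5, 10, 200], "grip": 0.7, "yaw": -0.185},
  {"dp": [-5, 10, 200], "grip": 0.7, "yaw": -0.185},
  {"dp": [-5, 10, 200], "grip": 0.7, "yaw": -0.185},
])

```text
time_s: 20.08
tcp_pos: [0.5623, -0.1568, 0.143]
eef_rot: [-179.8, -0.0, -84.4]
contact_force: [-0.6, 0.2, 0.7]
gripper_width: 0.0616
```

Run:
```python
from h import *
st();c=snap('wrist','w11.png'); go(.561,-.1555,.14,-84.3)
```

```text
t 20.07 tcp [ 0.5623 -0.1568  0.143 ] rot [-1.7983e+02 -3.0000e-02 -8.4350e+01] j [  3.6  15.8 -17.8   0.  -56.2   2. ] F [-0.6  0.2  0.7] w 0.0616
dp [-1.5, 1.0, 3.0] yaw -0.0011 (-0.1deg)
```

View pics/w11.png

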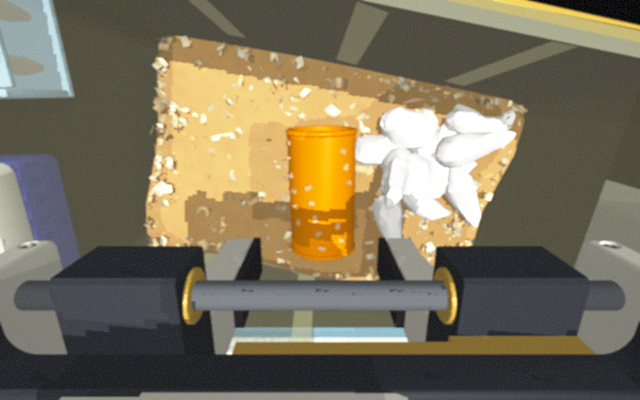

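Run:
```python
from h import *
c=snap('wrist')
for a in [(288,130),(356,130),(354,254),(293,254)]: print(onz(c,*a,.065).round(4))
for a in [(378,215),(388,240),(358,150)]: print(onz(c,*a,.045).round(4))
q=np.mean([onz(c,*a,.065) for a in [(288,130),(356,130),(354,254),(293,254)]],0); print(q)
```

```text
[ 0.59   -0.2123  0.065 ]
[ 0.5422 -0.217   0.065 ]
[ 0.5311 -0.1208  0.065 ]
[ 0.5793 -0.116   0.065 ]
[ 0.5126 -0.1483  0.045 ]
[ 0.5008 -0.1268  0.045 ]
[ 0.5363 -0.2002  0.045 ]
[ 0.56066493 -0.1665464   0.065     ]
```

Emit:
apply_moves([
  {"dp": [0, 0, 35], "grip": 0.7, "yaw": 0},
  {"dp": [0, 0, 60], "grip": 0.7, "yaw": 0},
  {"dp": [0, 0, 75], "grip": 0.7, "yaw": 0},
  {"dp": [0, 0, 85], "grip": 0.7, "yaw": 0},
  {"dp": [0, 0, 90], "grip": 0.7, "yaw": 0},
  {"dp": [0, 0, 92], "grip": 0.7, "yaw": 0},
])

```text
time_s: 20.92
tcp_pos: [0.5613, -0.1569, 0.0494]
eef_rot: [-180.0, -0.0, -84.4]
contact_force: [-0.1, 0.7, -0.2]
gripper_width: 0.0616
```

Run:
```python
from h import *
st();c=snap('wrist','w12.png')
```

```text
t 20.93 tcp [ 0.5613 -0.1569  0.0494] rot [-1.7996e+02 -1.0000e-02 -8.4380e+01] j [  3.6  21.9 -23.5   0.  -44.6   2. ] F [-0.1  0.7 -0.2] w 0.0616
```

View pics/w12.png

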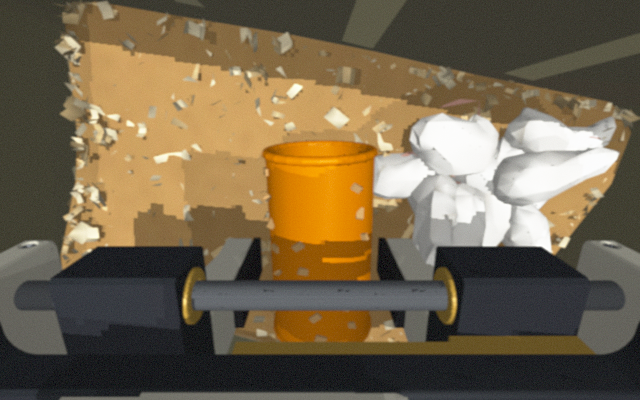

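Emit:
apply_moves([
  {"dp": [0, 0, 4], "grip": 0.7, "yaw": 0},
  {"dp": [0, 0, 5], "grip": 0.7, "yaw": 0},
  {"dp": [0, 0, 5], "grip": 0.4, "yaw": 0},
  {"dp": [0, 0, 5], "grip": 0.4, "yaw": 0},
  {"dp": [0, 0, 5], "grip": 0.4, "yaw": 0},
  {"dp": [0, 0, 5], "grip": 0.4, "yaw": 0},
], newtons=20)

```text
time_s: 21.72
tcp_pos: [0.5609, -0.1569, 0.0441]
eef_rot: [-180.0, -0.0, -84.4]
contact_force: [0.3, 0.3, 0.7]
gripper_width: 0.0487
```

Run:
```python
from h import *
go(.48,.26,.29,-92)
```

```text
dp [-422.8, 39.7, -245.9] yaw 0.1329 (7.6deg)
```

Emit:
apply_moves([
  {"dp": [0, 0, -20], "grip": 0.4, "yaw": 0},
  {"dp": [0, 0, -70], "grip": 0.4, "yaw": 0},
  {"dp": [0, 0, -130], "grip": 0.4, "yaw": 0},
  {"dp": [0, 0, -190], "grip": 0.4, "yaw": 0},
  {"dp": [-20, 5, -240], "grip": 0.4, "yaw": 0},
  {"dp": [-70, 15, -250], "grip": 0.4, "yaw": 0.02},
  {"dp": [-125, 30, -250], "grip": 0.4, "yaw": 0.05},
  {"dp": [-180, 45, -250], "grip": 0.4, "yaw": 0.08},
  {"dp": [-235, 60, -250], "grip": 0.4, "yaw": 0.1},
  {"dp": [-290, 75, -250], "grip": 0.4, "yaw": 0.12},
  {"dp": [-345, 95, -250], "grip": 0.4, "yaw": 0.13},
  {"dp": [-400, 117, -250], "grip": 0.4, "yaw": 0.13},
])

```text
time_s: 23.22
tcp_pos: [0.4042, 0.2312, 0.2942]
eef_rot: [-180.0, 0.0, -91.8]
contact_force: [1.8, 1.5, -1.0]
gripper_width: 0.0484
```

Run:
```python
from h import *
st();c=snap('wrist','w13.png')
i=cv2.imread('pics/w1.png')[20:220,50:300]; cv2.imwrite('pics/w1c.png',cv2.resize(i,None,fx=3,fy=3,interpolation=cv2.INTER_CUBIC))
```

```text
t 23.23 tcp [0.4042 0.2312 0.2942] rot [-1.7998e+02  3.0000e-02 -9.1850e+01] j [ 54.1  -2.1 -18.1  -0.  -74.  -55.9] F [ 1.8  1.5 -1. ] w 0.0484
```

View pics/w13.png

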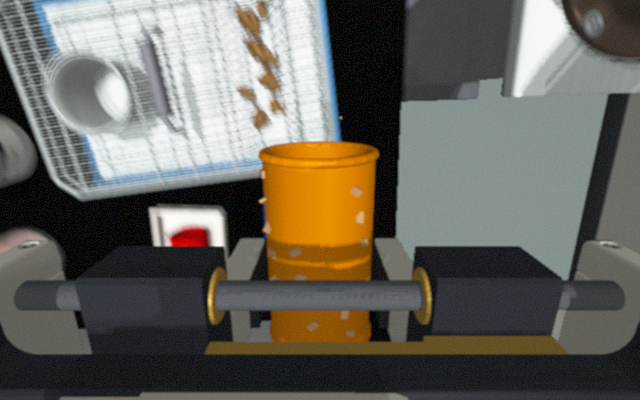

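View pics/w1c.png

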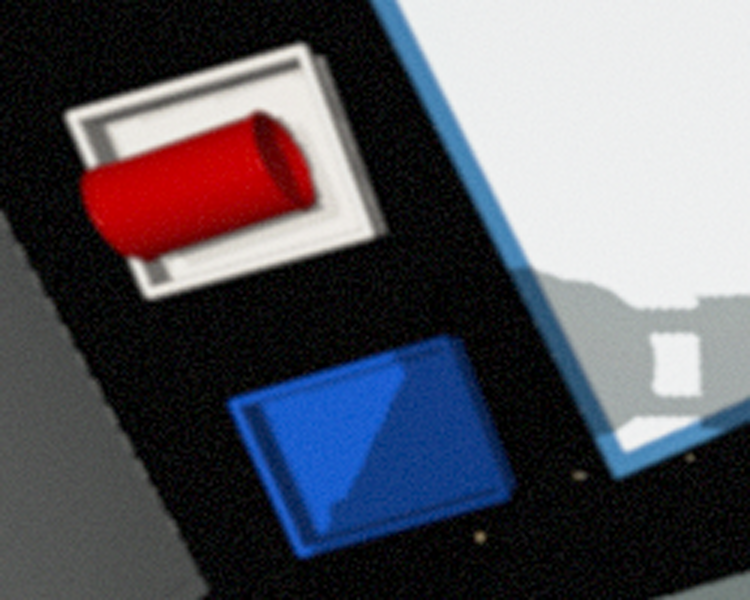

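```bash
cat > m3.py <<'E'
from h import *
c=snap('wrist'); Tt=np.array(c['T_tool_cam'])
T=np.eye(4);T[:3,:3]=R.from_euler('xyz',[-179.99,-.03,-17.85],degrees=True).as_matrix();T[:3,3]=[.4005,.0971,.4199]
T=T@Tt; c['xyz']=T[:3,3];c['rotation']=T[:3,:3]
f=lambda u,v:((u+.5)/3+50-.5,(v+.5)/3+20-.5)
def rep(n,q,z,c,f):
    q=np.array([onz(c,*f(*a),z) for a in q]); print(n,q[:,:2].round(4).tolist(),q.mean(0).round(4))
    for i in range(4):
        d=q[(i+1)%4]-q[i]; print('  ',np.linalg.norm(d).round(4),((np.degrees(np.arctan2(d[1],d[0]))+45)%90-45).round(2))
rep('blue',[(230,402),(447,337),(502,497),(302,556)],.022,c,f)
rep('white',[(66,113),(305,45),(375,238),(148,298)],.022,c,f)
t=snap('top'); g=lambda u,v:((u+.5)/3.3+80-.5,(v+.5)/3+90-.5)
rep('blue top',[(284,442),(429,442),(424,540),(276,540)],.022,t,g)
rep('white top',[(276,286),(420,290),(414,383),(268,379)],.022,t,g)
rep('red top',[(275,313),(385,313),(385,361),(275,361)],.036,t,g)
E
python3 m3.py
```

```text
blue [[0.489, 0.4126], [0.4846, 0.2808], [0.3902, 0.288], [0.3933, 0.4153]] [0.4393 0.3492 0.022 ]
   0.1319 -1.93
   0.0946 -4.38
   0.1273 -1.37
   0.0958 -1.63
white [[0.6512, 0.4224], [0.6421, 0.2895], [0.5449, 0.2961], [0.5544, 0.4283]] [0.5982 0.3591 0.022 ]
   0.1333 -3.92
   0.0975 -3.92
   0.1325 -4.12
   0.097 -3.48
blue top [[0.4874, 0.411], [0.4837, 0.2787], [0.3861, 0.282], [0.3899, 0.4155]] [0.4368 0.3468 0.022 ]
   0.1324 -1.59
   0.0977 -1.99
   0.1335 -1.65
   0.0976 -2.6
white top [[0.6483, 0.423], [0.6406, 0.2888], [0.5442, 0.2932], [0.5519, 0.4275]] [0.5963 0.3581 0.022 ]
   0.1344 -3.27
   0.0965 -2.56
   0.1346 -3.29
   0.0965 -2.69
red top [[0.6173, 0.4182], [0.6146, 0.3173], [0.5654, 0.3164], [0.568, 0.4167]] [0.5913 0.3671 0.036 ]
   0.1009 -1.5
   0.0493 0.95
   0.1003 -1.53
   0.0492 1.68
```

Run:
```python
from h import *
st();go(.566,-.157,.29,-85)
```

```text
t 23.38 tcp [0.404  0.2319 0.294 ] rot [ 1.7999e+02  2.0000e-02 -9.1550e+01] j [ 54.2  -2.  -18.   -0.  -74.  -55.7] F [ 0.3 -0.1 -0.8] w 0.0486
dp [384.4, -172.5, 3.9] yaw -0.1144 (-6.6deg)
```

Emit:
apply_moves([
  {"dp": [40, -18, 0], "grip": 0.4, "yaw": 0},
  {"dp": [90, -40, 0], "grip": 0.4, "yaw": -0.02},
  {"dp": [140, -63, 0], "grip": 0.4, "yaw": -0.04},
  {"dp": [190, -85, 0], "grip": 0.4, "yaw": -0.06},
  {"dp": [240, -108, 0], "grip": 0.4, "yaw": -0.08},
  {"dp": [290, -130, 0], "grip": 0.4, "yaw": -0.1},
  {"dp": [340, -152, 0], "grip": 0.4, "yaw": -0.114},
  {"dp": [376, -168, 0], "grip": 0.4, "yaw": -0.114},
  {"dp": [384, -172, 0], "grip": 0.4, "yaw": -0.114},
  {"dp": [384, -172, 40], "grip": 0.4, "yaw": -0.114},
  {"dp": [384, -172, 70], "grip": 0.4, "yaw": -0.114},
  {"dp": [384, -172, 70], "grip": 0.4, "yaw": -0.114},
])

```text
time_s: 24.88
tcp_pos: [0.5631, -0.1597, 0.2219]
eef_rot: [179.7, 0.0, -85.3]
contact_force: [0.1, 1.0, 0.1]
gripper_width: 0.0487
```

Run:
```python
from h import *
st();go(.566,-.157,.046,-85)
```

```text
t 24.88 tcp [ 0.5631 -0.1597  0.2219] rot [ 1.7972e+02  4.0000e-02 -8.5340e+01] j [  3.3  12.5 -11.2  -0.  -66.6   1.4] F [0.1 1.  0.1] w 0.0487
dp [-2.4, -4.0, 175.9] yaw -0.0060 (-0.3deg)
```

Emit:
apply_moves([
  {"dp": [-2, -4, 50], "grip": 0.4, "yaw": 0},
  {"dp": [-2, -4, 100], "grip": 0.4, "yaw": 0},
  {"dp": [-2, -4, 140], "grip": 0.4, "yaw": 0},
  {"dp": [-2, -4, 162], "grip": 0.4, "yaw": 0},
  {"dp": [-2, -4, 172], "grip": 0.4, "yaw": 0},
  {"dp": [-2, -4, 176], "grip": 0.4, "yaw": 0},
  {"dp": [-2, -4, 177], "grip": 0.4, "yaw": 0},
  {"dp": [-2, -4, 177], "grip": 0.4, "yaw": 0},
])

```text
time_s: 25.88
tcp_pos: [0.5694, -0.1573, 0.0481]
eef_rot: [-179.9, -0.0, -85.3]
contact_force: [0.2, 0.4, -1.2]
gripper_width: 0.0486
```

Run:
```python
from h import *
st()
```

```text
t 25.88 tcp [ 0.5694 -0.1573  0.0481] rot [-1.7991e+02 -1.0000e-02 -8.5290e+01] j [  3.5  22.6 -22.5   0.  -44.8   1.2] F [ 0.2  0.4 -1.2] w 0.0486
```

Emit:
apply_moves([
  {"dp": [0, 0, 2], "grip": 0.4, "yaw": 0},
  {"dp": [0, 0, 3.5], "grip": 0.4, "yaw": 0},
  {"dp": [0, 0, 3.5], "grip": 0.4, "yaw": 0},
  {"dp": [0, 0, 3.5], "grip": 0.65, "yaw": 0},
  {"dp": [0, 0, 3.5], "grip": 0.7, "yaw": 0},
  {"dp": [0, 0, 3.5], "grip": 0.7, "yaw": 0},
  {"dp": [6, 0, -5.5], "grip": 0.7, "yaw": 0},
  {"dp": [6, 0, -5.5], "grip": 0.7, "yaw": 0},
  {"dp": [6, 0, -5.5], "grip": 0.7, "yaw": 0},
])

```text
time_s: 27.0
tcp_pos: [0.5694, -0.1634, 0.0528]
eef_rot: [-180.0, 0.0, -85.3]
contact_force: [0.1, 0.6, 0.0]
gripper_width: 0.0616
```

Run:
```python
from h import *
st();snap('wrist','w14.png')
```

```text
t 27.0 tcp [ 0.5694 -0.1634  0.0528] rot [-179.97    0.    -85.32] j [  2.9  22.4 -22.   -0.  -45.6   1.8] F [0.1 0.6 0. ] w 0.0616
```

View pics/w14.png

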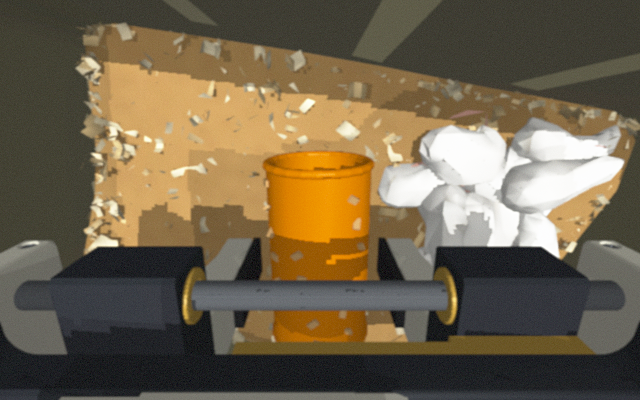

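Emit:
apply_moves([
  {"dp": [0, 0, -1], "grip": 0.7, "yaw": 0},
  {"dp": [0, 0, -1], "grip": 0.4, "yaw": 0},
  {"dp": [0, 0, -1], "grip": 0.4, "yaw": 0},
  {"dp": [0, 0, -1], "grip": 0.4, "yaw": 0},
  {"dp": [0, 0, -1], "grip": 0.4, "yaw": 0},
  {"dp": [0, 0, -10], "grip": 0.4, "yaw": 0},
  {"dp": [0, 0, -30], "grip": 0.4, "yaw": 0},
  {"dp": [0, 0, -50], "grip": 0.4, "yaw": 0},
  {"dp": [0, 0, -50], "grip": 0.4, "yaw": 0},
])

```text
time_s: 28.18
tcp_pos: [0.5706, -0.1633, 0.1047]
eef_rot: [-179.8, -0.0, -85.3]
contact_force: [0.5, -0.0, -0.9]
gripper_width: 0.0487
```

Run:
```python
from h import *
st();snap('wrist','w15.png');go(.47,.20,.28,-91.8)
```

```text
t 28.18 tcp [ 0.5706 -0.1633  0.1047] rot [-1.7979e+02 -3.0000e-02 -8.5290e+01] j [  2.9  18.9 -19.1   0.  -51.8   1.8] F [ 0.5 -0.  -0.9] w 0.0487
dp [-370.2, 69.3, -176.7] yaw 0.1134 (6.5deg)
```

View pics/w15.png

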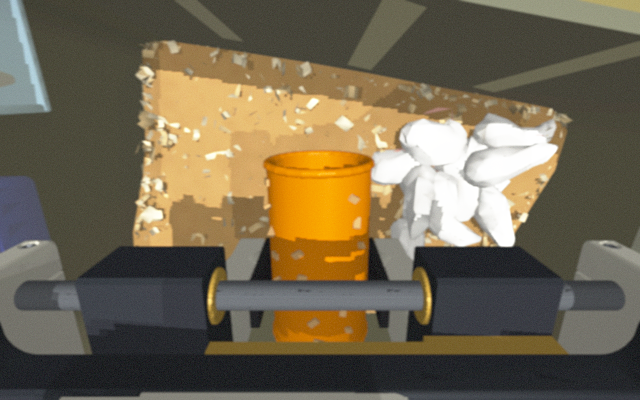

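Emit:
apply_moves([
  {"dp": [0, 0, -50], "grip": 0.4, "yaw": 0},
  {"dp": [0, 0, -110], "grip": 0.4, "yaw": 0},
  {"dp": [-5, 1, -160], "grip": 0.4, "yaw": 0},
  {"dp": [-40, 8, -177], "grip": 0.4, "yaw": 0},
  {"dp": [-90, 17, -177], "grip": 0.4, "yaw": 0.02},
  {"dp": [-145, 27, -177], "grip": 0.4, "yaw": 0.04},
  {"dp": [-200, 37, -177], "grip": 0.4, "yaw": 0.06},
  {"dp": [-255, 48, -177], "grip": 0.4, "yaw": 0.08},
  {"dp": [-310, 58, -177], "grip": 0.4, "yaw": 0.1},
  {"dp": [-355, 67, -177], "grip": 0.4, "yaw": 0.113},
  {"dp": [-370, 69, -177], "grip": 0.4, "yaw": 0.113},
])

```text
time_s: 29.6
tcp_pos: [0.4691, 0.2018, 0.2787]
eef_rot: [179.9, -0.0, -91.6]
contact_force: [-0.3, -0.0, -0.9]
gripper_width: 0.0485
```

Run:
```python
from h import *
st();go(.438,.3515,.15,-91.8)
```

```text
t 29.6 tcp [0.4691 0.2018 0.2787] rot [ 1.7994e+02 -3.0000e-02 -9.1640e+01] j [ 45.3   3.1 -14.8  -0.  -72.1 -46.9] F [-0.3 -0.  -0.9] w 0.0485
dp [-148.8, 35.3, 128.7] yaw 0.0028 (0.2deg)
```

Emit:
apply_moves([
  {"dp": [-40, 10, 0], "grip": 0.4, "yaw": 0},
  {"dp": [-90, 21, 0], "grip": 0.4, "yaw": 0},
  {"dp": [-135, 32, 10], "grip": 0.4, "yaw": 0},
  {"dp": [-149, 35, 50], "grip": 0.4, "yaw": 0},
  {"dp": [-149, 35, 100], "grip": 0.4, "yaw": 0},
  {"dp": [-149, 35, 128], "grip": 0.4, "yaw": 0},
  {"dp": [-149, 35, 128], "grip": 0.4, "yaw": 0},
  {"dp": [-149, 35, 128], "grip": 0.4, "yaw": 0},
])

```text
time_s: 30.6
tcp_pos: [0.4406, 0.3501, 0.1526]
eef_rot: [-179.9, 0.0, -91.8]
contact_force: [0.4, -0.5, 0.2]
gripper_width: 0.0488
```

Run:
```python
from h import *
st();go(.438,.3515,.027,-91.8)
c=snap('wrist','w16.png')
c=snap('scene'); cv2.imwrite('pics/s16.png',cv2.resize(c['color'][150:370,360:560,::-1],None,fx=2.7,fy=2.7))
c=snap('top'); cv2.imwrite('pics/t16.png',cv2.resize(c['color'][150:290,110:320,::-1],None,fx=3.5,fy=3.5))
```

```text
t 30.6 tcp [0.4406 0.3501 0.1526] rot [-1.7995e+02  4.0000e-02 -9.1780e+01] j [ 58.4  13.5 -19.6   0.  -56.8 -60.2] F [ 0.4 -0.5  0.2] w 0.0488
dp [-1.3, 2.8, 125.6] yaw 0.0003 (0.0deg)
```

View pics/w16.png

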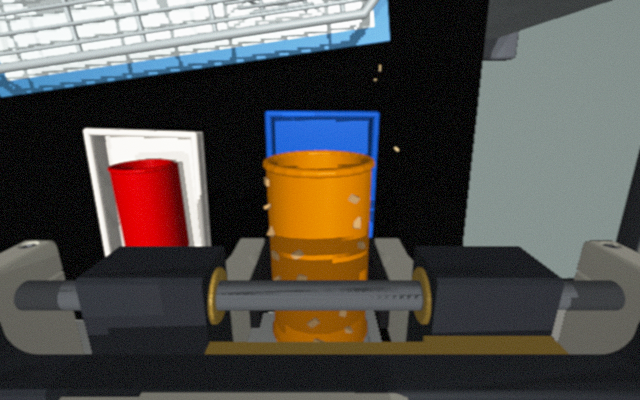

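View pics/s16.png

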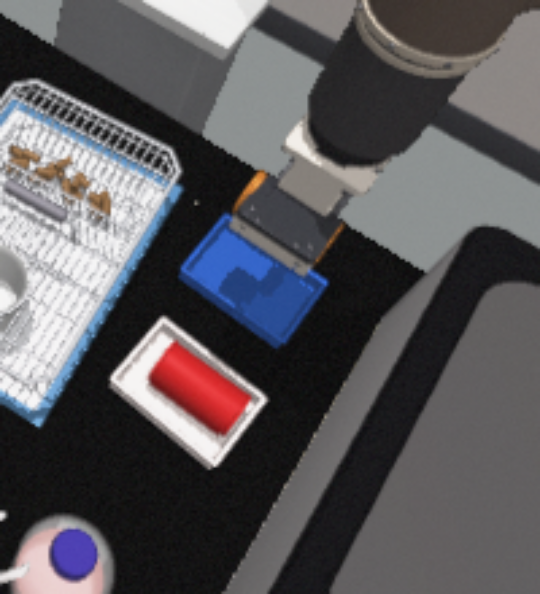

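View pics/t16.png

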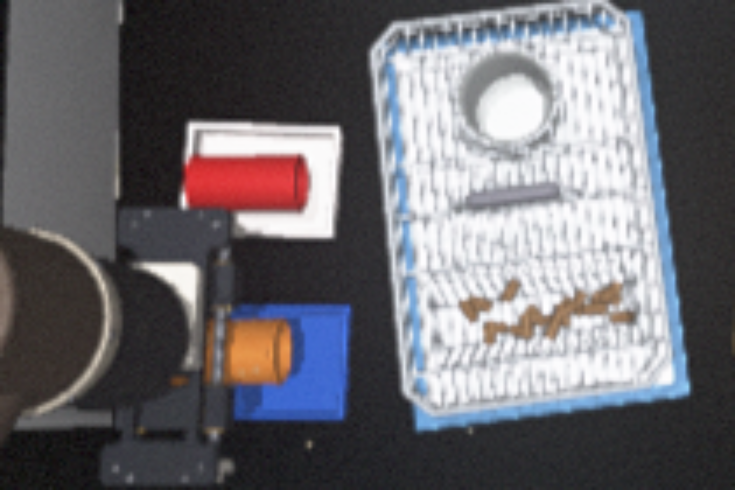

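Emit:
apply_moves([
  {"dp": [-1, 2, 40], "grip": 0.4, "yaw": 0},
  {"dp": [-1, 2, 80], "grip": 0.4, "yaw": 0},
  {"dp": [-1, 2, 108], "grip": 0.4, "yaw": 0},
  {"dp": [-1, 2, 120], "grip": 0.4, "yaw": 0},
  {"dp": [-1, 2, 125], "grip": 0.4, "yaw": 0},
  {"dp": [-1, 2, 126], "grip": 0.4, "yaw": 0},
  {"dp": [-1, 2, 126], "grip": 0.4, "yaw": 0},
])

```text
time_s: 31.62
tcp_pos: [0.4383, 0.3515, 0.0265]
eef_rot: [-179.9, 0.1, -91.8]
contact_force: [0.1, -0.0, -0.6]
gripper_width: 0.0486
```

Run:
```python
from h import *
st()
```

```text
t 31.62 tcp [0.4383 0.3515 0.0265] rot [-1.7995e+02  8.0000e-02 -9.1770e+01] j [ 58.7  22.  -27.4   0.  -40.5 -60.5] F [ 0.1 -0.  -0.6] w 0.0486
```

Emit:
apply_moves([
  {"dp": [0, 0, 1], "grip": 0.4, "yaw": 0},
  {"dp": [0, 0, 1], "grip": 0.4, "yaw": 0},
  {"dp": [0, 0, 1], "grip": 0.6, "yaw": 0},
  {"dp": [0, 0, 1], "grip": 0.75, "yaw": 0},
  {"dp": [0, 0, 1], "grip": 0.75, "yaw": 0},
  {"dp": [0, 0, -20], "grip": 0.75, "yaw": 0},
  {"dp": [0, 0, -70], "grip": 0.75, "yaw": 0},
  {"dp": [0, 0, -120], "grip": 0.75, "yaw": 0},
  {"dp": [0, -40, -150], "grip": 0.75, "yaw": 0},
  {"dp": [0, -90, -150], "grip": 0.75, "yaw": 0},
  {"dp": [0, -100, -150], "grip": 0.75, "yaw": 0},
  {"dp": [0, -100, -150], "grip": 0.75, "yaw": 0},
])

```text
time_s: 33.12
tcp_pos: [0.5378, 0.3473, 0.1746]
eef_rot: [179.9, -0.1, -91.9]
contact_force: [-1.2, -0.8, -0.2]
gripper_width: 0.066
```

Run:
```python
from h import *
st();snap('wrist','w17.png')
```

```text
t 33.12 tcp [0.5378 0.3473 0.1746] rot [ 1.7993e+02 -6.0000e-02 -9.1850e+01] j [ 50.3  19.4  -8.   -0.  -62.7 -52.1] F [-1.2 -0.8 -0.2] w 0.066
```

View pics/w17.png

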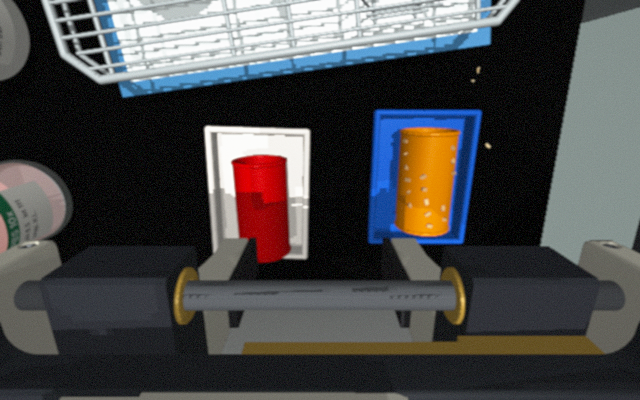

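Run:
```python
from h import *
c=snap('wrist'); i=c['color'][110:290,180:340,::-1]; cv2.imwrite('pics/w17c.png',cv2.resize(i,None,fx=3.3,fy=3.3,interpolation=cv2.INTER_CUBIC))
h=cv2.cvtColor(c['color'],cv2.COLOR_RGB2HSV); m=cv2.inRange(h,(0,150,60),(6,255,255))|cv2.inRange(h,(174,150,60),(180,255,255))
cs,_=cv2.findContours(m,cv2.RETR_EXTERNAL,cv2.CHAIN_APPROX_NONE);q=max(cs,key=cv2.contourArea);print(cv2.boundingRect(q))
for v in range(165,260,15):
    xs=np.where(m[v,200:320])[0]+200; a,b=onz(c,xs.min(),v,.036),onz(c,xs.max()+1,v,.036); print(v,xs.min(),xs.max(),((a+b)/2).round(4),np.linalg.norm(a-b).round(4))
```

```text
(231, 155, 59, 108)
165 233 284 [0.5916 0.3251 0.036 ] 0.0477
180 234 284 [0.5923 0.3393 0.036 ] 0.0474
195 235 285 [0.5926 0.3538 0.036 ] 0.0481
210 237 285 [0.593  0.3688 0.036 ] 0.0468
225 238 286 [0.5933 0.3842 0.036 ] 0.0475
240 256 287 [0.5853 0.4003 0.036 ] 0.0315
255 256 282 [0.589  0.4165 0.036 ] 0.027
```

View pics/w17c.png

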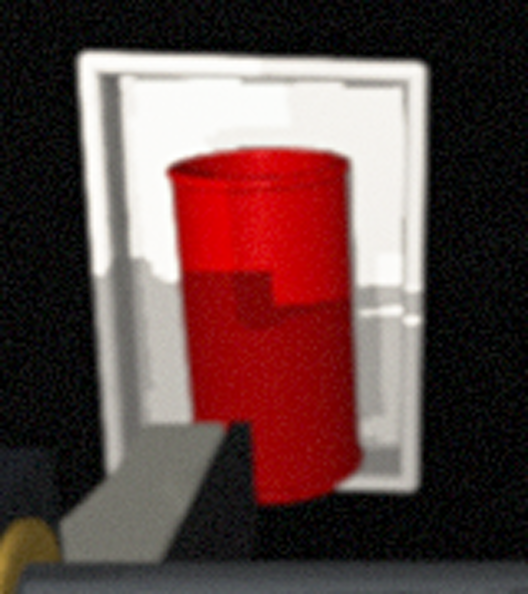

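Run:
```python
from h import *
c=snap('wrist')
print(onz(c,260,155.5,.056),onz(c,268,262,.056),onz(c,260,163,.056), onz(c,258,170,.056))
go(.593,.368,.12,-91.6)
```

```text
[0.58605425 0.31336736 0.056     ] [0.58707505 0.41407742 0.056     ] [0.58660064 0.31980531 0.056     ] [0.58883573 0.32583848 0.056     ]
dp [-21.9, -55.6, 55.3] yaw -0.0025 (-0.1deg)
```

Emit:
apply_moves([
  {"dp": [-22, -40, 0], "grip": 0.72, "yaw": 0},
  {"dp": [-22, -56, 20], "grip": 0.72, "yaw": 0},
  {"dp": [-22, -56, 55], "grip": 0.72, "yaw": 0},
  {"dp": [-22, -56, 60], "grip": 0.72, "yaw": 0},
  {"dp": [-22, -56, 60], "grip": 0.72, "yaw": 0},
  {"dp": [-22, -56, 60], "grip": 0.72, "yaw": 0},
])

```text
time_s: 34.02
tcp_pos: [0.5949, 0.3687, 0.1173]
eef_rot: [-179.9, 0.1, -91.7]
contact_force: [0.6, -0.0, -0.6]
gripper_width: 0.0632
```

Run:
```python
from h import *
st();c=snap('wrist','w18.png'); go(.593,.368,.026,-91.6)
for a in [(265,165),(330,165)]: pass
```

```text
t 34.02 tcp [0.5949 0.3687 0.1173] rot [-1.799e+02  8.000e-02 -9.174e+01] j [ 47.7  27.2  -3.8   0.  -58.9 -49.5] F [ 0.6 -0.  -0.6] w 0.0632
dp [0.9, 2.0, 91.3] yaw -0.0026 (-0.1deg)
```

View pics/w18.png

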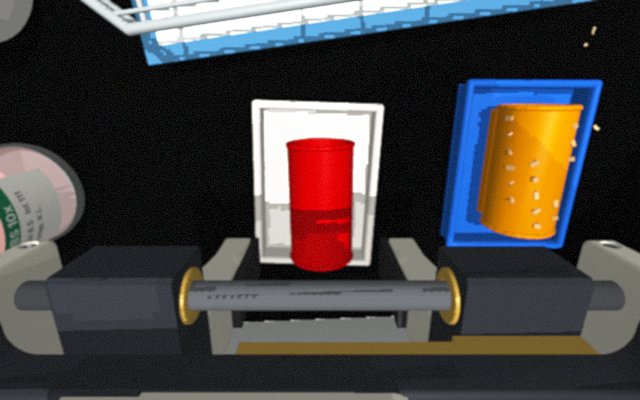

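Emit:
apply_moves([
  {"dp": [1, 1, 40], "grip": 0.72, "yaw": 0},
  {"dp": [1, 1, 70], "grip": 0.72, "yaw": 0},
  {"dp": [1, 1, 84], "grip": 0.72, "yaw": 0},
  {"dp": [1, 1, 90], "grip": 0.72, "yaw": 0},
  {"dp": [1, 1, 90], "grip": 0.72, "yaw": 0},
  {"dp": [1, 1, 90], "grip": 0.72, "yaw": 0},
])

```text
time_s: 34.83
tcp_pos: [0.5941, 0.3677, 0.0269]
eef_rot: [-179.9, 0.1, -91.8]
contact_force: [-0.8, -0.6, -0.0]
gripper_width: 0.0629
```

Run:
```python
from h import *
st();c=snap('wrist','w19.png')
```

```text
t 34.83 tcp [0.5941 0.3677 0.0269] rot [-1.7992e+02  8.0000e-02 -9.1760e+01] j [ 47.7  32.2  -8.7   0.  -49.  -49.5] F [-0.8 -0.6 -0. ] w 0.0629
```

View pics/w19.png

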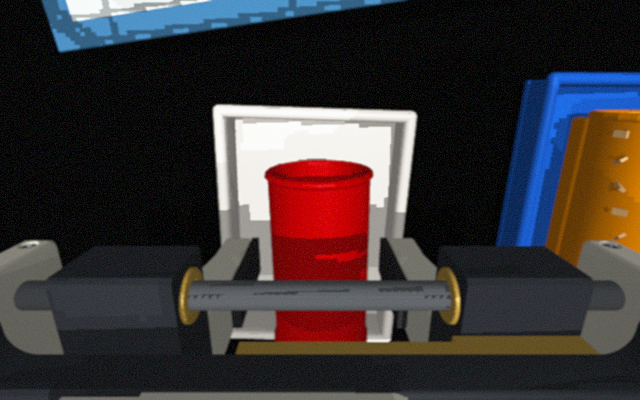

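Emit:
apply_moves([
  {"dp": [0, 0, 1.5], "grip": 0.72, "yaw": 0},
  {"dp": [0, 0, 1.5], "grip": 0.72, "yaw": 0},
  {"dp": [0, 0, 1.5], "grip": 0.4, "yaw": 0},
  {"dp": [0, 0, 1.5], "grip": 0.4, "yaw": 0},
  {"dp": [0, 0, 1.5], "grip": 0.4, "yaw": 0},
  {"dp": [0, 0, 1.5], "grip": 0.4, "yaw": 0},
], newtons=20)

```text
time_s: 35.62
tcp_pos: [0.5935, 0.3671, 0.0241]
eef_rot: [-180.0, -0.0, -91.8]
contact_force: [-0.9, 0.5, 0.7]
gripper_width: 0.0489
```

Run:
```python
from h import *
st();go(.5675,-.1768,.27,-94.8)
```

```text
t 35.62 tcp [0.5935 0.3671 0.0241] rot [-180.     -0.    -91.77] j [ 47.7  32.3  -8.8   0.  -48.9 -49.5] F [-0.9  0.5  0.7] w 0.0489
dp [544.5, 9.1, -245.9] yaw 0.0528 (3.0deg)
```

Emit:
apply_moves([
  {"dp": [0, 0, -20], "grip": 0.4, "yaw": 0},
  {"dp": [0, 0, -70], "grip": 0.4, "yaw": 0},
  {"dp": [0, 0, -130], "grip": 0.4, "yaw": 0},
  {"dp": [0, 0, -190], "grip": 0.4, "yaw": 0},
  {"dp": [15, 0, -235], "grip": 0.4, "yaw": 0},
  {"dp": [60, 1, -250], "grip": 0.4, "yaw": 0.0},
  {"dp": [115, 2, -250], "grip": 0.4, "yaw": 0.01},
  {"dp": [170, 3, -250], "grip": 0.4, "yaw": 0.02},
  {"dp": [225, 4, -250], "grip": 0.4, "yaw": 0.03},
  {"dp": [280, 5, -250], "grip": 0.4, "yaw": 0.04},
  {"dp": [335, 6, -250], "grip": 0.4, "yaw": 0.05},
  {"dp": [390, 7, -250], "grip": 0.4, "yaw": 0.053},
])

```text
time_s: 37.12
tcp_pos: [0.5739, -0.0243, 0.2759]
eef_rot: [-179.9, 0.0, -94.8]
contact_force: [1.1, 1.2, -0.3]
gripper_width: 0.0488
```

Run:
```python
from h import *
st();go(.5675,-.177,.18,-94.8)
```

```text
t 37.12 tcp [ 0.5739 -0.0243  0.2759] rot [-1.7988e+02  3.0000e-02 -9.4800e+01] j [ 17.1   9.4  -8.    0.  -72.5 -21.9] F [ 1.1  1.2 -0.3] w 0.0488
dp [152.8, -6.2, 95.9] yaw -0.0001 (-0.0deg)
```

Emit:
apply_moves([
  {"dp": [50, -2, 0], "grip": 0.4, "yaw": 0},
  {"dp": [100, -4, 0], "grip": 0.4, "yaw": 0},
  {"dp": [140, -6, 0], "grip": 0.4, "yaw": 0},
  {"dp": [153, -6, 30], "grip": 0.4, "yaw": 0},
  {"dp": [153, -6, 75], "grip": 0.4, "yaw": 0},
  {"dp": [153, -6, 96], "grip": 0.4, "yaw": 0},
  {"dp": [153, -6, 96], "grip": 0.4, "yaw": 0},
  {"dp": [153, -6, 96], "grip": 0.4, "yaw": 0},
])

```text
time_s: 38.12
tcp_pos: [0.5684, -0.1756, 0.1801]
eef_rot: [-179.9, -0.0, -94.8]
contact_force: [0.7, -0.4, 0.3]
gripper_width: 0.048
```

Run:
```python
from h import *
st();go(.5675,-.177,.054,-94.8);snap('wrist','w20.png')
```

```text
t 38.12 tcp [ 0.5684 -0.1756  0.1801] rot [-1.7986e+02 -2.0000e-02 -9.4790e+01] j [  1.7  14.9 -13.7   0.  -61.2  -6.5] F [ 0.7 -0.4  0.3] w 0.048
dp [1.5, 1.1, 126.1] yaw 0.0002 (0.0deg)
```

View pics/w20.png

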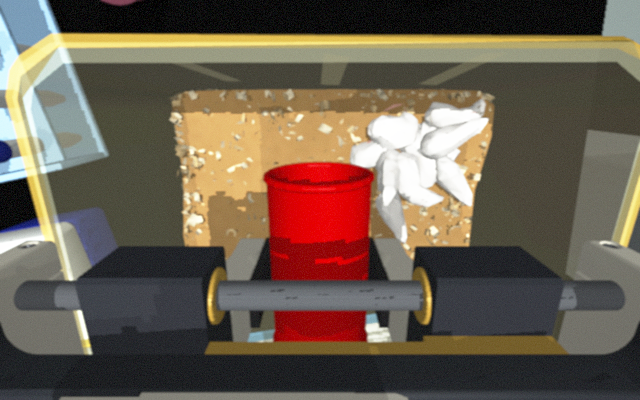

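Emit:
apply_moves([
  {"dp": [1, 0, 40], "grip": 0.4, "yaw": 0},
  {"dp": [1, 0, 80], "grip": 0.4, "yaw": 0},
  {"dp": [1, 0, 108], "grip": 0.4, "yaw": 0},
  {"dp": [1, 0, 120], "grip": 0.4, "yaw": 0},
  {"dp": [1, 0, 125], "grip": 0.4, "yaw": 0},
  {"dp": [1, 0, 127], "grip": 0.4, "yaw": 0},
  {"dp": [1, 0, 127], "grip": 0.4, "yaw": 0},
])

```text
time_s: 39.05
tcp_pos: [0.5681, -0.1765, 0.0521]
eef_rot: [-179.9, 0.0, -94.8]
contact_force: [-0.1, 0.4, -0.1]
gripper_width: 0.0487
```

Run:
```python
from h import *
st();snap('wrist','w21.png')
```

```text
t 39.05 tcp [ 0.5681 -0.1765  0.0521] rot [-179.9    0.   -94.8] j [  1.6  22.6 -21.8   0.  -45.5  -6.4] F [-0.1  0.4 -0.1] w 0.0487
```

View pics/w21.png

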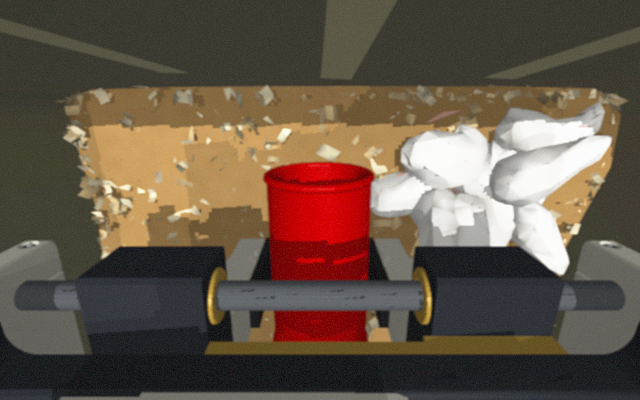

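Touching down now; ease 1 mm, open gently, rise.

Emit:
apply_moves([
  {"dp": [0, 0, 0.5], "grip": 0.4, "yaw": 0},
  {"dp": [0, 0, 0.5], "grip": 0.57, "yaw": 0},
  {"dp": [0, 0, 0.5], "grip": 0.62, "yaw": 0},
  {"dp": [0, 0, 0.5], "grip": 0.68, "yaw": 0},
  {"dp": [0, 0, 0.5], "grip": 0.68, "yaw": 0},
  {"dp": [0, 0, -20], "grip": 0.68, "yaw": 0},
  {"dp": [0, 0, -70], "grip": 0.68, "yaw": 0},
  {"dp": [0, 0, -130], "grip": 0.68, "yaw": 0},
  {"dp": [0, 0, -190], "grip": 0.68, "yaw": 0},
  {"dp": [0, 0, -250], "grip": 0.68, "yaw": 0},
  {"dp": [0, 0, -270], "grip": 0.68, "yaw": 0},
  {"dp": [0, 0, -270], "grip": 0.68, "yaw": 0},
])

```text
time_s: 40.6
tcp_pos: [0.5681, -0.1765, 0.323]
eef_rot: [-179.8, 0.0, -94.8]
contact_force: [0.3, -0.4, -0.5]
gripper_width: 0.0595
```

Run:
```python
from h import *
st();c=snap('wrist','w22.png')
cv2.imwrite('pics/w22c.png',cv2.resize(c['color'][60:260,180:460,::-1],None,fx=2.8,fy=2.8,interpolation=cv2.INTER_CUBIC))
f=lambda u,v:onz(c,u,v,.06)
```

```text
t 40.6 tcp [ 0.5681 -0.1765  0.323 ] rot [-1.7979e+02  1.0000e-02 -9.4810e+01] j [  1.6  10.2  -0.9   0.  -78.6  -6.4] F [ 0.3 -0.4 -0.5] w 0.0595
```

View pics/w22c.png

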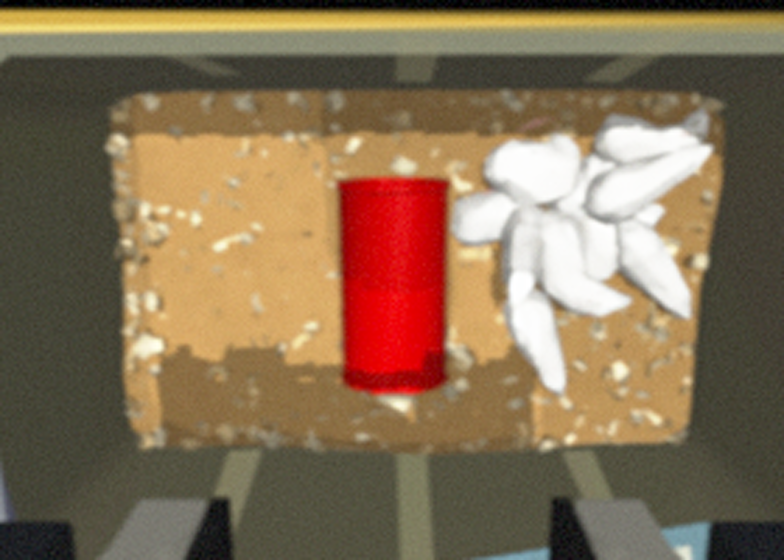

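Run:
```python
from h import *
go(.564,.1248,.22,-84.1)
```

```text
dp [-299.7, 28.7, 101.3] yaw -0.1870 (-10.7deg)
```

Emit:
apply_moves([
  {"dp": [-50, 5, 0], "grip": 0.5, "yaw": -0.03},
  {"dp": [-105, 10, 0], "grip": 0.5, "yaw": -0.07},
  {"dp": [-160, 15, 0], "grip": 0.5, "yaw": -0.1},
  {"dp": [-215, 20, 0], "grip": 0.5, "yaw": -0.14},
  {"dp": [-270, 26, 0], "grip": 0.5, "yaw": -0.187},
  {"dp": [-300, 29, 40], "grip": 0.5, "yaw": -0.187},
  {"dp": [-300, 29, 85], "grip": 0.5, "yaw": -0.187},
  {"dp": [-300, 29, 101], "grip": 0.5, "yaw": -0.187},
  {"dp": [-300, 29, 101], "grip": 0.5, "yaw": -0.187},
  {"dp": [-300, 29, 101], "grip": 0.5, "yaw": -0.187},
])

```text
time_s: 41.9
tcp_pos: [0.5647, 0.1248, 0.2216]
eef_rot: [-179.9, 0.0, -84.1]
contact_force: [0.5, -0.1, 0.2]
gripper_width: 0.0439
```

Run:
```python
from h import *
st();c=snap('wrist','w23.png');go(.564,.1248,.0915,-84.1)
```

```text
t 41.9 tcp [0.5647 0.1248 0.2216] rot [-1.7988e+02  2.0000e-02 -8.4120e+01] j [ 31.9  11.6 -12.4   0.  -65.9 -26. ] F [ 0.5 -0.1  0.2] w 0.0439
dp [0.0, 1.0, 130.3] yaw -0.0005 (-0.0deg)
```

View pics/w23.png

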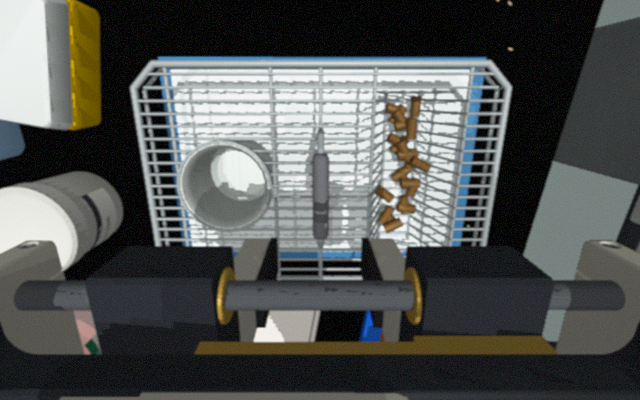

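Lid undisturbed, bar at column 320 (rows 152–240), centred between the jaws. Grip it again.

Emit:
apply_moves([
  {"dp": [0, 1, 50], "grip": 0.5, "yaw": 0},
  {"dp": [0, 1, 95], "grip": 0.5, "yaw": 0},
  {"dp": [0, 1, 120], "grip": 0.5, "yaw": 0},
  {"dp": [0, 1, 129], "grip": 0.5, "yaw": 0},
  {"dp": [0, 1, 130], "grip": 0.5, "yaw": 0},
  {"dp": [0, 1, 130], "grip": 0.5, "yaw": 0},
  {"dp": [0, 1, 130], "grip": 0.05, "yaw": 0},
  {"dp": [0, 1, 130], "grip": 0.05, "yaw": 0},
  {"dp": [0, 1, 130], "grip": 0.05, "yaw": 0},
  {"dp": [0, 1, 130], "grip": 0.05, "yaw": 0},
  {"dp": [0, 1, 130], "grip": 0.05, "yaw": 0},
], newtons=50)

```text
time_s: 43.32
tcp_pos: [0.5629, 0.1249, 0.0903]
eef_rot: [-180.0, 0.0, -84.1]
contact_force: [0.3, -0.1, 0.6]
gripper_width: 0.0134
```

Run:
```python
from h import *
st();go(.5555,-.1758,.35,-94.87)
```

```text
t 43.33 tcp [0.5629 0.1249 0.0903] rot [-179.98    0.    -84.09] j [ 31.9  18.5 -22.    0.  -49.5 -26. ] F [ 0.3 -0.1  0.6] w 0.0134
dp [298.3, 38.2, -259.8] yaw 0.1881 (10.8deg)
```

Emit:
apply_moves([
  {"dp": [0, 0, -10], "grip": 0.05, "yaw": 0},
  {"dp": [0, 0, -40], "grip": 0.05, "yaw": 0},
  {"dp": [0, 0, -85], "grip": 0.05, "yaw": 0},
  {"dp": [0, 0, -135], "grip": 0.05, "yaw": 0},
  {"dp": [0, 0, -185], "grip": 0.05, "yaw": 0},
  {"dp": [0, 0, -235], "grip": 0.05, "yaw": 0},
  {"dp": [0, 0, -258], "grip": 0.05, "yaw": 0},
  {"dp": [15, 2, -260], "grip": 0.05, "yaw": 0},
  {"dp": [45, 6, -260], "grip": 0.05, "yaw": 0.02},
  {"dp": [85, 11, -260], "grip": 0.05, "yaw": 0.05},
  {"dp": [125, 16, -260], "grip": 0.05, "yaw": 0.08},
  {"dp": [165, 21, -260], "grip": 0.05, "yaw": 0.11},
])

```text
time_s: 44.82
tcp_pos: [0.5575, -0.0432, 0.3486]
eef_rot: [179.8, -0.0, -90.5]
contact_force: [0.6, 0.8, -3.5]
gripper_width: 0.0136
```

Run:
```python
from h import *
st();go(.5555,-.1758,.31,-94.87)
```

```text
t 44.83 tcp [ 0.5575 -0.0432  0.3486] rot [ 1.7984e+02 -1.0000e-02 -9.0460e+01] j [ 15.6   6.5  -2.2  -0.  -81.5 -16.1] F [ 0.6  0.8 -3.5] w 0.0136
dp [132.6, 0.8, 38.6] yaw 0.0769 (4.4deg)
```

Emit:
apply_moves([
  {"dp": [40, 0, 0], "grip": 0.05, "yaw": 0.025},
  {"dp": [80, 0, 0], "grip": 0.05, "yaw": 0.05},
  {"dp": [113, 1, 0], "grip": 0.05, "yaw": 0.077},
  {"dp": [130, 1, 0], "grip": 0.05, "yaw": 0.077},
  {"dp": [133, 1, 10], "grip": 0.05, "yaw": 0.077},
  {"dp": [133, 1, 30], "grip": 0.05, "yaw": 0.077},
  {"dp": [133, 1, 38], "grip": 0.05, "yaw": 0.077},
  {"dp": [133, 1, 38], "grip": 0.05, "yaw": 0.077},
  {"dp": [133, 1, 38], "grip": 0.05, "yaw": 0.077},
  {"dp": [133, 1, 38], "grip": 0.05, "yaw": 0.077},
])

```text
time_s: 46.08
tcp_pos: [0.5572, -0.1743, 0.3128]
eef_rot: [-179.9, 0.0, -94.8]
contact_force: [-0.5, 0.4, -2.9]
gripper_width: 0.0137
```

Run:
```python
from h import *
st();go(.5555,-.1758,.20,-94.87);snap('wrist','w24.png')
c=snap('scene'); cv2.imwrite('pics/s24.png',cv2.resize(c['color'][70:240,200:380,::-1],None,fx=3.5,fy=3.5))
```

```text
t 46.08 tcp [ 0.5572 -0.1743  0.3128] rot [-179.94    0.    -94.8 ] j [  1.8   9.4  -3.2   0.  -77.3  -6.6] F [-0.5  0.4 -2.9] w 0.0137
dp [1.6, 1.7, 112.8] yaw 0.0013 (0.1deg)
```

View pics/w24.png

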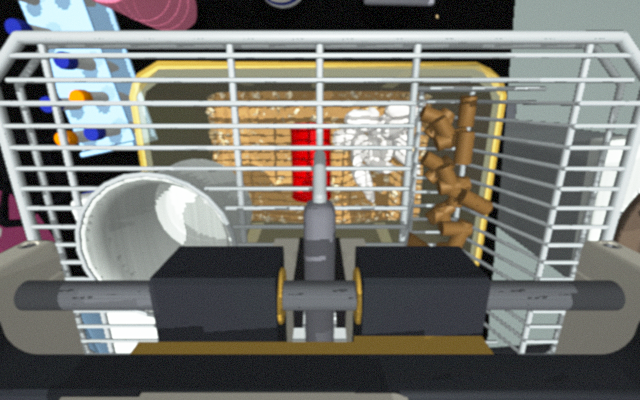

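View pics/s24.png

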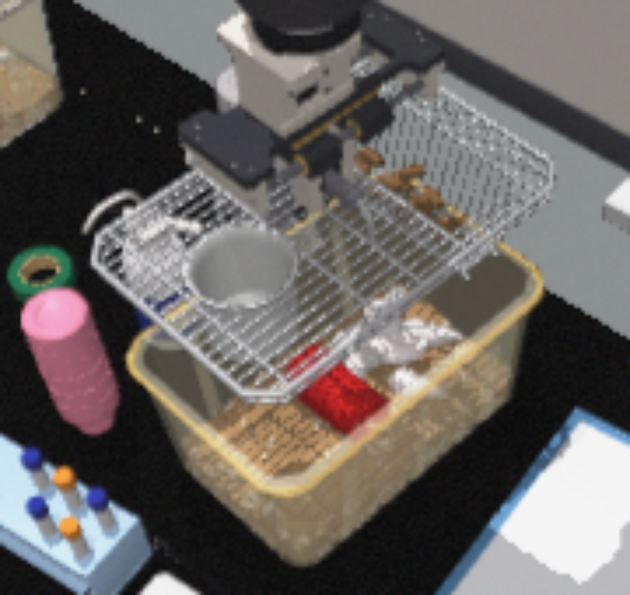

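Emit:
apply_moves([
  {"dp": [1.5, 1.5, 0], "grip": 0.05, "yaw": 0},
  {"dp": [1.5, 1.5, 20], "grip": 0.05, "yaw": 0},
  {"dp": [1.5, 1.5, 45], "grip": 0.05, "yaw": 0},
  {"dp": [1.5, 1.5, 70], "grip": 0.05, "yaw": 0},
  {"dp": [1.5, 1.5, 95], "grip": 0.05, "yaw": 0},
  {"dp": [1.5, 1.5, 110], "grip": 0.05, "yaw": 0},
  {"dp": [1.5, 1.5, 114], "grip": 0.05, "yaw": 0},
  {"dp": [1.5, 1.5, 114], "grip": 0.05, "yaw": 0},
  {"dp": [1.5, 1.5, 114], "grip": 0.05, "yaw": 0},
])

```text
time_s: 47.3
tcp_pos: [0.5558, -0.1759, 0.1991]
eef_rot: [-179.9, -0.0, -94.8]
contact_force: [0.5, 1.2, -2.6]
gripper_width: 0.0136
```

Run:
```python
from h import *
st();go(.5555,-.1758,.1855,-94.87)
```

```text
t 47.3 tcp [ 0.5558 -0.1759  0.1991] rot [-1.7991e+02 -1.0000e-02 -9.4810e+01] j [  1.7  13.  -13.6   0.  -63.3  -6.5] F [ 0.5  1.2 -2.6] w 0.0136
dp [-0.1, 0.3, 13.6] yaw 0.0011 (0.1deg)
```

Emit:
apply_moves([
  {"dp": [0, 0, 5], "grip": 0.05, "yaw": 0},
  {"dp": [0, 0, 9], "grip": 0.05, "yaw": 0},
  {"dp": [0, 0, 12], "grip": 0.05, "yaw": 0},
  {"dp": [0, 0, 13.5], "grip": 0.05, "yaw": 0},
  {"dp": [0, 0, 14], "grip": 0.05, "yaw": 0},
  {"dp": [0, 0, 14], "grip": 0.05, "yaw": 0},
])

```text
time_s: 48.05
tcp_pos: [0.5551, -0.1758, 0.1853]
eef_rot: [-180.0, -0.0, -94.8]
contact_force: [-5.0, 2.9, 6.7]
gripper_width: 0.0131
```

Run:
```python
from h import *
st()
```

```text
t 48.05 tcp [ 0.5551 -0.1758  0.1853] rot [-1.7997e+02 -1.0000e-02 -9.4790e+01] j [  1.7  13.6 -14.7   0.  -61.6  -6.5] F [-5.   2.9  6.7] w 0.0131
```

Emit:
apply_moves([
  {"dp": [0, 0, 0], "grip": 0.2, "yaw": 0},
  {"dp": [0, 0, 0], "grip": 0.45, "yaw": 0},
  {"dp": [0, 0, 0], "grip": 0.5, "yaw": 0},
  {"dp": [0, 0, 0], "grip": 0.5, "yaw": 0},
  {"dp": [0, 0, -30], "grip": 0.5, "yaw": 0},
  {"dp": [0, 0, -90], "grip": 0.7, "yaw": 0},
  {"dp": [0, 0, -150], "grip": 1, "yaw": 0},
  {"dp": [0, 0, -200], "grip": 1, "yaw": 0},
  {"dp": [0, 0, -235], "grip": 1, "yaw": 0},
  {"dp": [0, 0, -235], "grip": 1, "yaw": 0},
  {"dp": [0, 0, -235], "grip": 1, "yaw": 0},
])

```text
time_s: 49.42
tcp_pos: [0.555, -0.1756, 0.4183]
eef_rot: [180.0, 0.0, -94.8]
contact_force: [-0.3, 0.4, -0.4]
gripper_width: 0.0872
```

Run:
```python
from h import *
st();c=snap('wrist'); cv2.imwrite('pics/w25.png',cv2.resize(c['color'][30:260,160:480,::-1],None,fx=2.5,fy=2.5,interpolation=cv2.INTER_CUBIC))
c=snap('scene'); cv2.imwrite('pics/s25.png',cv2.resize(c['color'][70:240,200:380,::-1],None,fx=3.5,fy=3.5,interpolation=cv2.INTER_CUBIC))
```

```text
t 49.42 tcp [ 0.555  -0.1756  0.4183] rot [ 1.7995e+02  2.0000e-02 -9.4820e+01] j [  1.7   8.3   8.5  -0.  -90.3  -6.5] F [-0.3  0.4 -0.4] w 0.0872
```

View pics/w25.png

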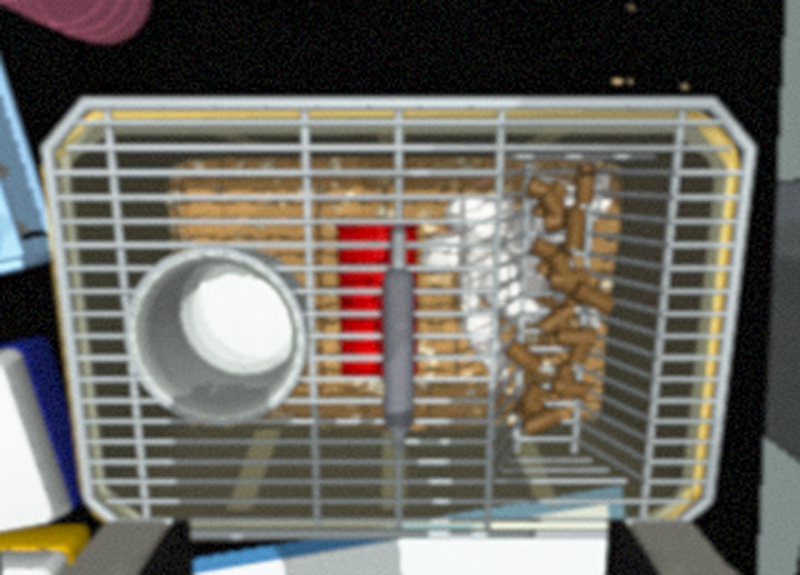

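View pics/s25.png

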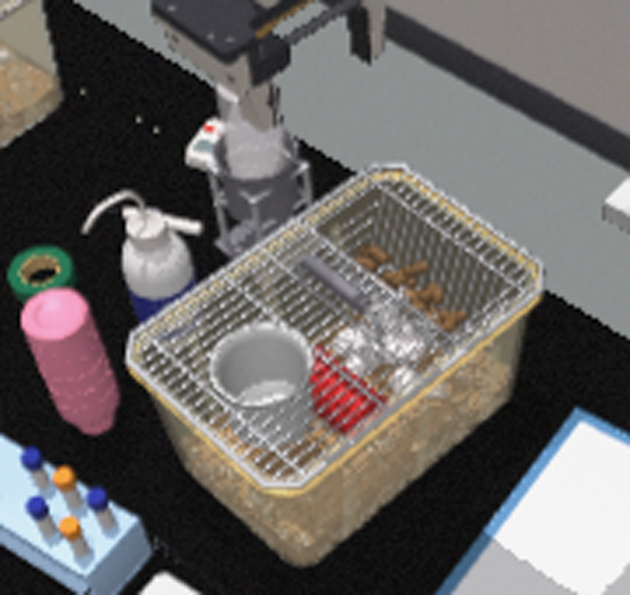

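Run:
```python
from h import *
c=snap('wrist');f=lambda u,v,z:onz(c,160+u/2.5-.3,30+v/2.5-.3,z)
print('cup',f(216,336,.177),'bar',f(399,348,.215),f(399,270,.215),f(399,427,.215))
h=np.radians(-4.8);print('pred',np.array([.5555,-.1758])+.09*np.array([np.cos(h),np.sin(h)]))
go(.438,-.3915,.40,-94.8)
```

```text
cup [ 0.64382486 -0.18392613  0.177     ] bar [ 0.55406418 -0.17845086  0.215     ] [ 0.55114453 -0.2129167   0.215     ] [ 0.55719665 -0.14147281  0.215     ]
pred [ 0.64518436 -0.18333101]
dp [224.8, 98.4, 18.0] yaw -0.0002 (-0.0deg)
```

Emit:
apply_moves([
  {"dp": [50, 22, 0], "grip": 1, "yaw": 0},
  {"dp": [100, 44, 0], "grip": 1, "yaw": 0},
  {"dp": [150, 66, 0], "grip": 1, "yaw": 0},
  {"dp": [200, 87, 0], "grip": 1, "yaw": 0},
  {"dp": [225, 97, 20], "grip": 1, "yaw": 0},
  {"dp": [234, 97, 60], "grip": 1, "yaw": 0},
  {"dp": [234, 97, 110], "grip": 1, "yaw": 0},
  {"dp": [234, 97, 120], "grip": 1, "yaw": 0},
  {"dp": [234, 97, 120], "grip": 1, "yaw": 0},
  {"dp": [234, 97, 120], "grip": 1, "yaw": 0},
])

```text
time_s: 50.82
tcp_pos: [0.4399, -0.4013, 0.3013]
eef_rot: [-179.8, -0.1, -94.8]
contact_force: [-0.3, -0.1, 0.5]
gripper_width: 0.0877
```

Run:
```python
from h import *
st();go(.4375,-.4007,.177,-94.8);snap('wrist','w26.png')
```

```text
t 50.83 tcp [ 0.4399 -0.4013  0.3013] rot [-1.7985e+02 -1.0000e-01 -9.4780e+01] j [-23.6  10.8  -3.1   0.  -76.   18.8] F [-0.3 -0.1  0.5] w 0.0877
dp [-0.7, 2.8, 124.3] yaw 0.0004 (0.0deg)
```

View pics/w26.png

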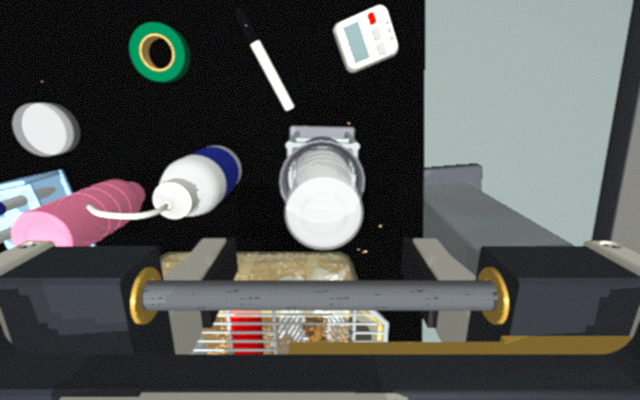

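Run:
```python
from h import *
c=snap('wrist');p=onz(c,324.5,213,.230);print(p);go(p[0],p[1],.177,-94.8)
```

```text
[ 0.43646982 -0.39905704  0.23      ]
dp [-2.0, 3.8, 123.9] yaw 0.0002 (0.0deg)
```

Emit:
apply_moves([
  {"dp": [-1.5, 3, 40], "grip": 1, "yaw": 0},
  {"dp": [-1.5, 3, 85], "grip": 1, "yaw": 0},
  {"dp": [-1.5, 3, 115], "grip": 1, "yaw": 0},
  {"dp": [-1.5, 3, 123], "grip": 1, "yaw": 0},
  {"dp": [-1.5, 3, 123], "grip": 1, "yaw": 0},
  {"dp": [-1.5, 3, 123], "grip": 0.5, "yaw": 0},
  {"dp": [-1.5, 3, 123], "grip": 0.5, "yaw": 0},
  {"dp": [-1.5, 3, 123], "grip": 0.5, "yaw": 0},
  {"dp": [-1.5, 3, 123], "grip": 0.5, "yaw": 0},
  {"dp": [-1.5, 3, 123], "grip": 0.5, "yaw": 0},
  {"dp": [-1.5, 3, 123], "grip": 0.5, "yaw": 0},
], newtons=25)

```text
time_s: 52.3
tcp_pos: [0.4364, -0.3993, 0.1766]
eef_rot: [-180.0, -0.0, -94.8]
contact_force: [0.9, -0.2, 4.9]
gripper_width: 0.0594
```

Run:
```python
from h import *
st()
```

```text
t 52.3 tcp [ 0.4364 -0.3993  0.1766] rot [-1.7996e+02 -3.0000e-02 -9.4800e+01] j [-23.5  14.9 -14.3   0.  -60.8  18.7] F [ 0.9 -0.2  4.9] w 0.0594
```

Run:
```python
from h import *
go(.6445,-.184,.40,-94.8)
```

```text
dp [-231.9, -189.5, -223.4] yaw -0.0000 (-0.0deg)
```

Emit:
apply_moves([
  {"dp": [0, 0, -20], "grip": 0.5, "yaw": 0},
  {"dp": [0, 0, -70], "grip": 0.5, "yaw": 0},
  {"dp": [0, 0, -130], "grip": 0.5, "yaw": 0},
  {"dp": [0, 0, -185], "grip": 0.5, "yaw": 0},
  {"dp": [0, 0, -220], "grip": 0.5, "yaw": 0},
  {"dp": [-30, -27, -225], "grip": 0.5, "yaw": 0},
  {"dp": [-70, -63, -225], "grip": 0.5, "yaw": 0},
  {"dp": [-110, -98, -225], "grip": 0.5, "yaw": 0},
  {"dp": [-150, -130, -225], "grip": 0.5, "yaw": 0},
  {"dp": [-190, -165, -225], "grip": 0.5, "yaw": 0},
  {"dp": [-220, -180, -225], "grip": 0.5, "yaw": 0},
  {"dp": [-220, -180, -225], "grip": 0.5, "yaw": 0},
])

```text
time_s: 53.8
tcp_pos: [0.6349, -0.1925, 0.3988]
eef_rot: [179.8, 0.0, -94.6]
contact_force: [-0.5, 0.5, -2.7]
gripper_width: 0.0591
```

Run:
```python
from h import *
st();go(.6445,-.184,.35,-94.8)
```

```text
t 53.8 tcp [ 0.6349 -0.1925  0.3988] rot [ 1.798e+02  5.000e-02 -9.465e+01] j [ -0.1  16.7  16.9  -0.1 -90.4  -4.6] F [-0.5  0.5 -2.7] w 0.0591
dp [-9.2, -9.1, 48.8] yaw 0.0027 (0.2deg)
```

Emit:
apply_moves([
  {"dp": [-9, -9, 0], "grip": 0.5, "yaw": 0},
  {"dp": [-9, -9, 25], "grip": 0.5, "yaw": 0},
  {"dp": [-9, -9, 49], "grip": 0.5, "yaw": 0},
  {"dp": [-9, -9, 49], "grip": 0.5, "yaw": 0},
  {"dp": [-9, -9, 49], "grip": 0.5, "yaw": 0},
  {"dp": [-9, -9, 49], "grip": 0.5, "yaw": 0},
])

```text
time_s: 54.55
tcp_pos: [0.644, -0.1871, 0.3535]
eef_rot: [-179.9, -0.0, -94.8]
contact_force: [0.9, -0.0, -2.3]
gripper_width: 0.059
```

Run:
```python
from h import *
st();go(.6445,-.184,.2135,-94.8);snap('wrist','w27.png')
c=snap('scene'); cv2.imwrite('pics/s27.png',cv2.resize(c['color'][70:240,200:380,::-1],None,fx=3.5,fy=3.5,interpolation=cv2.INTER_CUBIC))
```

```text
t 54.55 tcp [ 0.644  -0.1871  0.3535] rot [-1.7988e+02 -1.0000e-02 -9.4830e+01] j [  0.4  17.4  12.3   0.  -84.8  -5.3] F [ 0.9 -0.  -2.3] w 0.059
dp [-3.2, 0.1, 140.0] yaw -0.0006 (-0.0deg)
```

View pics/w27.png

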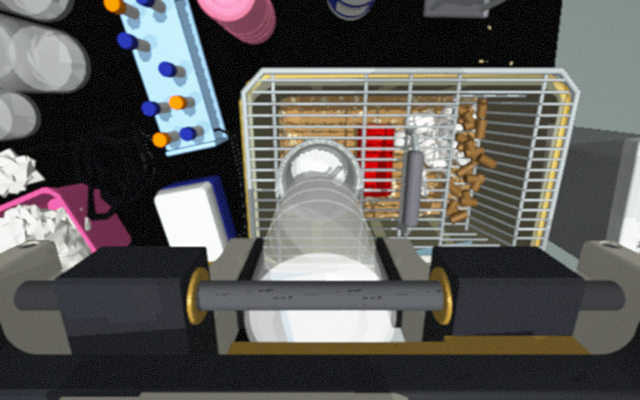

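View pics/s27.png

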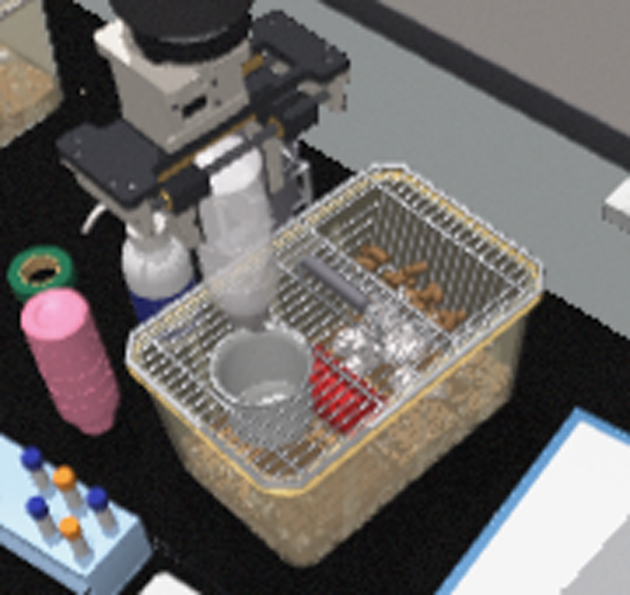

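Emit:
apply_moves([
  {"dp": [-3, 0, 0], "grip": 0.5, "yaw": 0},
  {"dp": [-3, 0, 20], "grip": 0.5, "yaw": 0},
  {"dp": [-3, 0, 45], "grip": 0.5, "yaw": 0},
  {"dp": [-3, 0, 60], "grip": 0.5, "yaw": 0},
  {"dp": [-3, 0, 75], "grip": 0.5, "yaw": 0},
  {"dp": [-3, 0, 92], "grip": 0.5, "yaw": 0},
  {"dp": [-3, 0, 110], "grip": 0.5, "yaw": 0},
  {"dp": [-3, 0, 125], "grip": 0.5, "yaw": 0},
  {"dp": [-3, 0, 134], "grip": 0.5, "yaw": 0},
  {"dp": [-3, 0, 138], "grip": 0.5, "yaw": 0},
  {"dp": [-3, 0, 138], "grip": 0.5, "yaw": 0},
])

```text
time_s: 56.02
tcp_pos: [0.644, -0.1838, 0.2142]
eef_rot: [-180.0, -0.0, -94.8]
contact_force: [0.1, -0.2, -2.2]
gripper_width: 0.059
```

Run:
```python
from h import *
st();go(.6445,-.184,.212,-94.8)
```

```text
t 56.02 tcp [ 0.644  -0.1838  0.2142] rot [-1.7999e+02 -1.0000e-02 -9.4810e+01] j [  0.7  20.5  -1.1   0.  -68.4  -5.5] F [ 0.1 -0.2 -2.2] w 0.059
dp [0.1, -0.5, 2.2] yaw -0.0001 (-0.0deg)
```

Emit:
apply_moves([
  {"dp": [0, 0, 1], "grip": 0.5, "yaw": 0},
  {"dp": [0, 0, 2], "grip": 0.5, "yaw": 0},
  {"dp": [0, 0, 2], "grip": 0.5, "yaw": 0},
])

```text
time_s: 56.4
tcp_pos: [0.6442, -0.1838, 0.2127]
eef_rot: [-179.9, -0.0, -94.8]
contact_force: [0.1, 1.4, -0.6]
gripper_width: 0.0584
```

Weight is passing to the cup floor (−2.2 → −0.6 N). Release and withdraw.

Emit:
apply_moves([
  {"dp": [0, 0, 0.7], "grip": 0.5, "yaw": 0},
  {"dp": [0, 0, 0.7], "grip": 0.8, "yaw": 0},
  {"dp": [0, 0, 0.7], "grip": 1, "yaw": 0},
  {"dp": [0, 0, 0.7], "grip": 1, "yaw": 0},
  {"dp": [0, 0, 0.7], "grip": 1, "yaw": 0},
  {"dp": [0, 0, -40], "grip": 1, "yaw": 0},
  {"dp": [0, 0, -90], "grip": 1, "yaw": 0},
  {"dp": [0, 0, -150], "grip": 1, "yaw": 0},
  {"dp": [-10, 0, -205], "grip": 1, "yaw": 0},
  {"dp": [-60, 10, -215], "grip": 1, "yaw": 0},
  {"dp": [-100, 20, -215], "grip": 1, "yaw": 0},
  {"dp": [-100, 20, -215], "grip": 1, "yaw": 0},
])

```text
time_s: 57.9
tcp_pos: [0.6321, -0.08, 0.4277]
eef_rot: [-179.9, 0.0, -94.6]
contact_force: [0.9, -0.0, 0.1]
gripper_width: 0.0876
```

Run:
```python
from h import *
st();snap('wrist','w28.png');c=snap('top');cv2.imwrite('pics/t28.png',cv2.resize(c['color'][130:290,140:500,::-1],None,fx=2.2,fy=2.2))
c=snap('scene'); cv2.imwrite('pics/s28.png',cv2.resize(c['color'][70:240,200:380,::-1],None,fx=3.5,fy=3.5,interpolation=cv2.INTER_CUBIC))
```

```text
t 57.9 tcp [ 0.6321 -0.08    0.4277] rot [-1.7994e+02  4.0000e-02 -9.4640e+01] j [ 10.3  13.9  16.7  -0.  -92.8 -14.9] F [ 0.9 -0.   0.1] w 0.0876
```

View pics/w28.png

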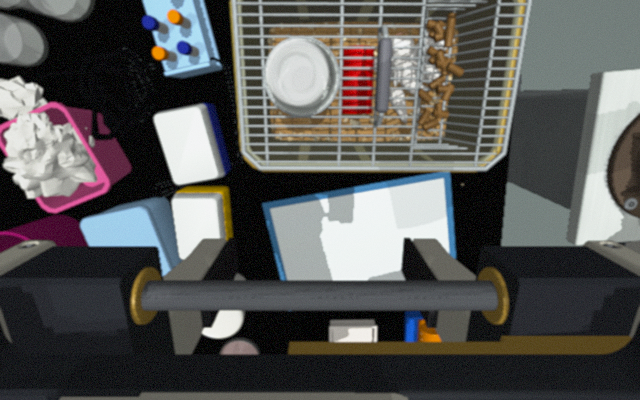

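View pics/t28.png

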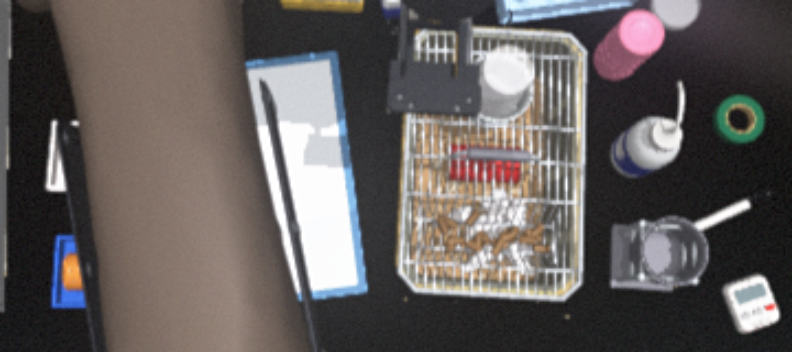

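View pics/s28.png

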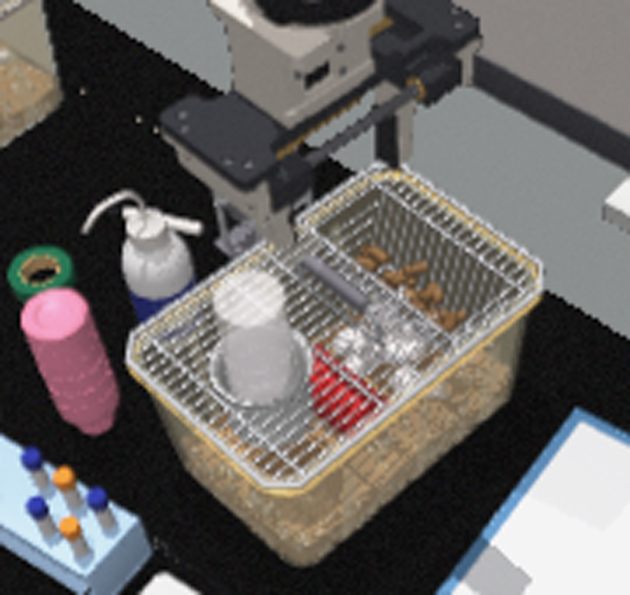

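Run:
```python
from h import *
a=cv2.imread('pics/scene0.png'); c=snap('scene'); b=c['color'][:,:,::-1].copy()
t=a[175:215,235:300]; r=cv2.matchTemplate(b[165:225,225:310],t,cv2.TM_CCOEFF_NORMED); print('lid+cage near',cv2.minMaxLoc(r)[1::2])
t=a[145:190,258:292]; r=cv2.matchTemplate(b[135:200,248:302],t,cv2.TM_CCOEFF_NORMED); print('bottle',cv2.minMaxLoc(r)[1::2])
t=a[122:165,222:262]; r=cv2.matchTemplate(b[112:175,212:272],t,cv2.TM_CCOEFF_NORMED); print('wash',cv2.minMaxLoc(r)[1::2])
w=snap('wrist'); print(onz(w,301,76,.266)); st()
```

```text
lid+cage near (0.966853141784668, (10, 10))
bottle (0.949537456035614, (10, 10))
wash (0.9967644810676575, (10, 10))
[ 0.64050702 -0.18230067  0.266     ]
t 58.15 tcp [ 0.6324 -0.0832  0.4268] rot [ 1.7997e+02 -1.0000e-02 -9.4860e+01] j [ 10.   14.   16.7   0.  -92.8 -14.9] F [-0.5 -0.3  1. ] w 0.0877
```

Lid, drinking bottle and wash bottle all match the starting picture with no shift in pixels, so I'm handing the job in.

```bash
python3 -c "
from h import *
print(close_job())"
```

```text
the job is handed in; nothing more can be done
None
```

The tunnel is changed, the steps were done in the order asked, and the job was handed in at about 58 s. The bottle went to the bench stand and the lid level onto the pad. The amber tunnel went into the blue tray, then the red one onto the bedding at the cage middle, across it. The lid and then the bottle went back last.

- **Regrasp:** I first carried the amber tunnel out with too low a grip for the fingers to clear the tray rim. I set it back on the bedding, gripped it higher, and then put it in the blue tray.
- **Lid:** It touched down at the expected height (TCP z 0.1853 m against 0.1853 m worked out). The scene camera shows it level and unshifted from the start.
- **Bottle:** It stands upright in the lid's cup, with no pixel shift from the starting picture. A rougher reading from the wrist camera puts its top about 4 mm off in x, within the cup's play.
- **Tunnels:** The red one looked square to the cage from above, with its centre about 11 to 12 mm toward +x. The amber one lies in the middle of the blue tray.
- **Wash bottle:** It has not moved in the pictures.
- **Forces:** No reading I took exceeded about 10 N, and the gripper was clear of everything when I handed in.

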